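Set up a carton at the lot-code reading light

ROBOT

A 6-joint arm with a two-finger parallel gripper is mounted at the origin on the work surface. World frame = base frame: x ahead of the robot, y to its left, z up, the work surface at z = 0. Lengths are in mm, angles in rad, forces in N, time in s.
With the tool pointing down it reaches from about 350 to 975 mm from the base axis. Payload 7.1 kg.
Tool frame: the origin (TCP) lies midway between the tips of the shut fingers; the grasp point (between the pads) lies 19 mm behind it (ctrl.hold_point_z is the distance from the TCP to the grasp point, in mm); z points along the fingers, y is the direction in which the jaws open and shut (so a half turn about z gives the same grasp; the last joint's range is limited). The gripper opens to 88 mm and grips with 3 to 60 N. Pads are 20 mm wide; open, the fingers measure 115 mm over their backs; the gripper's body (75 mm by 178 mm) begins 61 mm behind the grasp point.
Start: joints at [-1.245, 0.423, 1.63, -0, 1.089, -0.019], TCP at [211.272, -588.191, 185.875] pointing down, gripper open.
Joint ranges: [-3, 3], [-0.9, 2.11], [0.09, 2.58], [-1.31, 4.45], [0.11, 2.69], [-2.54, 2.54]. Speed limits (rad/s): [2.39, 2.39, 3.01, 3.14, 3.14, 3.14].

INTERFACE

Orientations are given as a rotation vector (axis times angle).
In Python, from workcell import ctrl, eyes gives the robot as it stands.
- The arm moves only by the tool move_arm, never from a script. Its argument "deltas" is a list of rows, each a list of 6 numbers: the shift along the tool's x, y, z in mm, then the turn, a rotation vector about the tool's x, y, z in rad. A call has 1 to 5 rows; each row shifts and turns the pose as measured when the row begins, along the tool's axes as they then stand; what a row does not reach is not made up. A row lasts 1/12 s, in which the tool goes at most 41.7 mm and 7.16 degrees, less where a joint would pass 70% of its speed; a pose out of reach is approached as far as the arm can. A call is refused whole if a number of a shift passes 41.7 or a number of a turn 0.125, either way. A call with a gripper value outside its range is refused whole. "hand" is the closure, from -1 (fully open) to 1 (shut), set as the call begins (left out, the last holds). The fingers move at their own pace and stop on an object; the grip force is fixed at half the most. Time passes only in rows, so rows that do not move let the fingers close. It gives the time, the measured TCP pose, the force and the opening at its end, in the units of the state.
- ctrl.get_obs(): the state, without advancing time (a new reading comes with each control period).
- eyes.get_image(name): name is "scene" or "top" or "wrist"; returns a dict with "frame" (400x640x3 uint8, red, green, blue), "range_z" (400x640 float32, mm along the optical axis (not along the pixel's ray), 0 where there is no reading), "fx", "fy", "cx", "cy" (pixels), "D" ([k1, k2, p1, p2, k3] as OpenCV has them; the pictures are not rectified), "cam_to_world" (4x4, takes a point from camera to world coordinates). Camera axes: x right, y down, z forward; pixel columns grow to the right and rows downward; lengths in mm; the calibration is good to about 2 mm. A picture is of the moment at which its call begins.
- ctrl.close_job(): hands the job in, once; it reports no verdict.
The state is a dict: "t": time; "qpos": joint angles; "qvel": joint speeds; "joint_torque": joint torques, N m; "ee_pos": TCP position; "orientation": TCP orientation; "ft_force": force on the tool from outside, world axes, zero at the start; "moment": the same for the moment, N m; "width": finger opening in mm.
Only numpy, scipy, OpenCV 4.12 (cv2) and the standard library are available. Lean on these libraries where they do the work, as an engineer would, in place of code of your own. Each camera call takes 0.05 s, during which the arm holds its last target.

TASK

Set up the short carton for reading its lot code: tip its top forward out of the tight row until it leans on the bin's sloping front, then grip it and stand it gently, upright, in the middle of the white reading plate. Roll the knurled dimmer wheel until its white line stands at the long tick mark. Leave the tall cartons standing in the row and everything else on the bench where it is.

Things in the scene. Friction and masses are not known exactly. Their poses are not given: they have to be found in the camera images.
- carton_mid (a point): Centre of the short carton, the thing to be moved: white card, bottles inside, 110 to 200 g, 95 mm deep (x) x 42 mm thick (y) x 130 mm tall (z). The only short one in its row; the other four are 155 mm tall, else alike. Its 42 mm spine faces the bin's front (-x). Packed with 1.5 mm gaps and too deep front to back, it cannot be gripped where it stands.
- bin: Fixed cardboard shelf bin, 228 mm deep (x) x 227 mm wide (y), floor 4 mm up; origin: centre of its underside; x points to its back. Five cartons stand in a row across it, 43.5 mm centre to centre (y = -87 to 87 mm; the short one in any place), spines at x = -47.5 mm, backs at +47.5 mm. The space behind them is empty; back wall at x = 117 mm, 70 mm high. Side walls 85 mm high, 52 mm ahead of the row.
- slope_foot (a point): Point on the bin floor at the middle of the row's feet, where the bin's front starts to slope forward and up at 45 degrees, to a front edge 56 mm high and 60 mm ahead (axes as the bin). A carton whose top is pulled forward past 37 degrees tips onto the slope and rests there, leaning 45 degrees, its upper half out ahead of the row; let go earlier, it drops back upright.
- stand: Fixed reading light: base plate 190 mm deep (x) x 280 mm wide (y); origin: centre of its underside; x points to its back. Left (+y) half: white reading plate. Right half: grey housing 160 x 100 mm, top 52 mm up, dimmer wheel in its top. A stem behind the wheel (x = 60 mm, y = -85 mm) carries a light bar behind the plate, 180 mm wide, at x = 120 to 165 mm, 195 to 240 mm up.
- plate (a point): Centre of the top face of the white reading plate, 150 x 150 mm, flat, 9 mm above the bench; x and y along its sides, as for the stand.
- wheel_top (a point): Highest point of the dimmer wheel's rim, 80 mm above the bench; axes as the stand. Black knurled wheel, 72 mm diameter, 18 mm wide, level axle along y; its top 28 mm stand out of the housing. Against its left (+y) side a fixed aluminium cheek, radius 33 mm, 12 mm thick, bears nine black ticks, the seventh from the front longer and broader. A white line across the rim shows the setting.
- dimmer (a joint): Angle of the dimmer wheel (rad), 0 at the lowest setting, growing as the rim's top rolls to the stand's back (+x). It clicks into nine sprung notches (0 to 8), pi/12 = 0.262 rad or 9.4 mm of rim apart, and stays in them. Starts in notch 0 to 3. Notch 6 (1.571 rad) puts the white line at the long tick. A click takes about 1.5 N along the rim; one fingertip laid on its top with 5 N and drawn along rolls it without slipping.
- tall1: One of the four tall cartons of the row: white, 95 x 42 x 155 mm, about 180 g; origin: centre of its underside, z up.
- tall2: One of the four tall cartons of the row: white, 95 x 42 x 155 mm, about 180 g; origin: centre of its underside, z up.
- tall3: One of the four tall cartons of the row: white, 95 x 42 x 155 mm, about 180 g; origin: centre of its underside, z up.
- tall4: One of the four tall cartons of the row: white, 95 x 42 x 155 mm, about 180 g; origin: centre of its underside, z up.
- tub: Bystander: white plastic tub with cap, 60 mm in diameter, 75 mm high; origin: centre of its underside.
- tape: Bystander: roll of brown tape lying flat, 92 mm in diameter, 48 mm high; origin: centre of its underside.
- bottle: Bystander: amber bottle, 64 mm in diameter, 125 mm high; origin: centre of its underside.
- flatbox: Bystander: flat white carton lying on the bench behind, 120 x 80 x 30 mm; origin: centre of its underside.
- scanner: Bystander: hand-held barcode reader lying on the bench, about 180 mm long, 65 mm wide, 51 mm high; origin on its underside near the middle.
- minibox: Bystander: small white carton lying before the reading plate, 42 x 85 x 24 mm; origin: centre of its underside.
Things that resemble listed ones, but are neither listed nor needed, are in the scene too. Leave any blue or green look-alike of the part that bears carton_mid alone.

How it is judged (in metres and radians):
On the way:
1. the short carton is tipped forward and leans on the bin's sloping front (angle between carton_mid's own z axis and vertical between 0.6 and 1 rad and x of carton_mid in the frame of bin between -0.1 and -0.03 m and z of carton_mid in the frame of bin below 0.1 m), for 0.2 s.
At the end, for the whole second after the job is handed in: The short carton stands upright (within 0.08 rad) and still, right way up, on the reading plate, its middle within 35 mm of the plate's middle, let go; the dimmer wheel rests in notch 6 at the long tick (1.571 rad, within 0.11) (horizontal distance between carton_mid and plate below 0.035 m and z of carton_mid in the frame of plate between 0.062 and 0.069 m and angle between carton_mid's own z axis and vertical below 0.08 rad and linear speed of carton below 0.02 m/s and value of joint dimmer between 1.461 and 1.681 rad); the robot touches nothing.
It fails at once if a tall carton of the row is tipped over or pulled from its place (more than 35 mm or 0.35 rad) (distance of any of tall1, tall2, tall3, tall4 from where it was at the start of the episode above 0.035 m or angle between any of tall1, tall2, tall3, tall4's own z axis and vertical above 0.35 rad).
It fails at once if a bystander is pushed more than 30 mm or knocked over (distance of any of tub, tape, bottle, flatbox, scanner, minibox from where it was at the start of the episode above 0.03 m or angle between any of tub, tape, bottle, flatbox, scanner, minibox's own z axis and vertical above 0.5 rad).
It fails at once if the carton hits the reading light with more than 50 N (contact force between carton and stand above 50 N).
It also fails if it takes over 72 s, if anything falls off the work surface, if the arm or the gripper's body presses on something with over 40 N, if the wrist force passes 120 N, or if a joint passes its speed limit or range.

## Working session

There is one attempt and no reset: what is moved stays moved. The work goes in short steps, Python scripts to look and compute and a tool call to move; the robot and the scene stay as the last step left them, time stands still between calls to the robot, and variables do not carry over. Pictures are saved under pics/ and viewed, and the job is handed in when it is done.

Besides the shell and the picture viewer there is one more tool, called as name(argument=value, ...), one argument or row to a line, values as JSON. move_arm: Moves the arm, as the interface text tells. Its arguments: {"type":"object","properties":{"deltas":{"type":"array"},"hand":{"type":"number"}},"required":["deltas"]}

```bash
mkdir -p pics; ls
cat > h.py <<'E'
import numpy as np, cv2, pickle
from workcell import ctrl, eyes
def grab(n):
    d=eyes.get_image(n); pickle.dump(d,open(f'{n}.pkl','wb')); return d
def save(d,f):
    cv2.imwrite('pics/'+f,cv2.cvtColor(d['frame'],cv2.COLOR_RGB2BGR))
def cloud(d):
    K=np.array([[d['fx'],0,d['cx']],[0,d['fy'],d['cy']],[0,0,1]]);h,w=d['range_z'].shape
    u,v=np.meshgrid(np.arange(w),np.arange(h))
    p=cv2.undistortPoints(np.stack([u,v],-1).reshape(-1,1,2).astype(np.float64),K,np.array(d['D'],float)).reshape(h,w,2)
    z=d['range_z'][...,None]; P=np.concatenate([p*z,z],-1)
    T=np.array(d['cam_to_world']); W=P@T[:3,:3].T+T[:3,3]; W[d['range_z']<=0]=np.nan
    return W
E
python3 - <<'E'
from h import *
print(ctrl.get_obs())
for n in ['scene','top','wrist']:
    d=grab(n); save(d,n+'0.png'); print(n,np.array(d['cam_to_world']).round(2).tolist(),d['fx'])
E
```

```text
pics
{'t': 0.0, 'qpos': array([-1.24502773e+00,  4.23813506e-01,  1.63073828e+00, -3.38971599e-05,
        1.08861773e+00, -1.90083566e-02]), 'qvel': array([ 0.0017508 , -0.00052885,  0.00015689,  0.00052634, -0.0031654 ,
       -0.00021711]), 'joint_torque': array([ 9.30948408e-04, -5.44626367e+01, -2.73671436e+01,  6.43239263e-02,
        2.26484664e-02, -1.25785286e-04]), 'ee_pos': array([ 211.0431677 , -587.59997139,  185.09985687]), 'orientation': array([-3.09349255e+00, -5.38653773e-01,  4.24815962e-04]), 'ft_force': array([-0.08557409,  0.32496421,  0.16381707]), 'moment': array([ 0.01230021,  0.01202728, -0.01584372]), 'width': 87.69162918431051}
scene [[-0.25, 0.92, -0.3, 961.01], [0.97, 0.24, -0.07, 56.42], [0.01, -0.31, -0.95, 1446.78], [0.0, 0.0, 0.0, 1.0]] 438.19266741217336
top [[0.01, -0.99, 0.15, 265.01], [-1.0, -0.01, 0.01, -63.05], [-0.01, -0.15, -0.99, 1723.54], [0.0, 0.0, 0.0, 1.0]] 485.81468434236416
wrist [[0.34, -0.9, -0.28, 289.66], [-0.94, -0.32, -0.1, -560.13], [-0.0, 0.3, -0.96, 384.7], [0.0, 0.0, 0.0, 1.0]] 330.3536121933382
```

View pics/scene0.png

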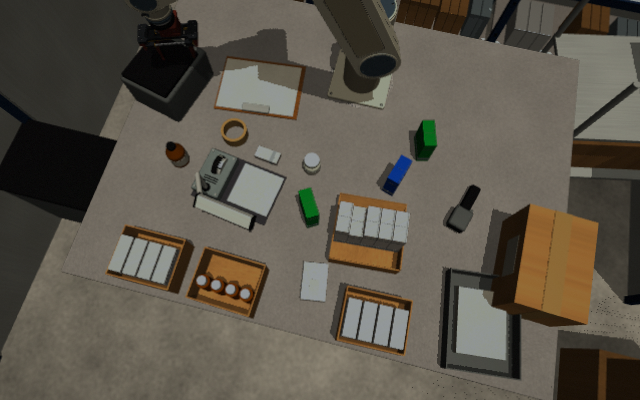

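View pics/top0.png

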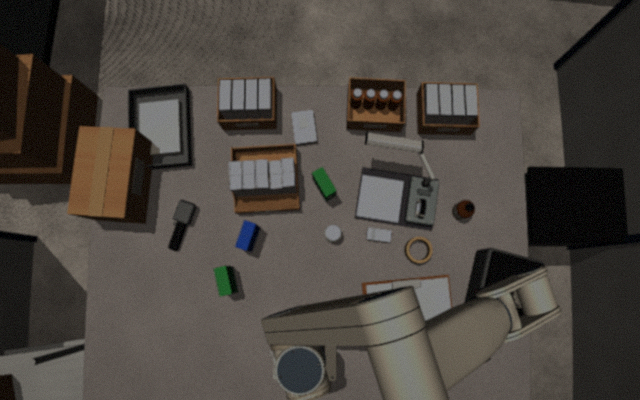

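View pics/wrist0.png

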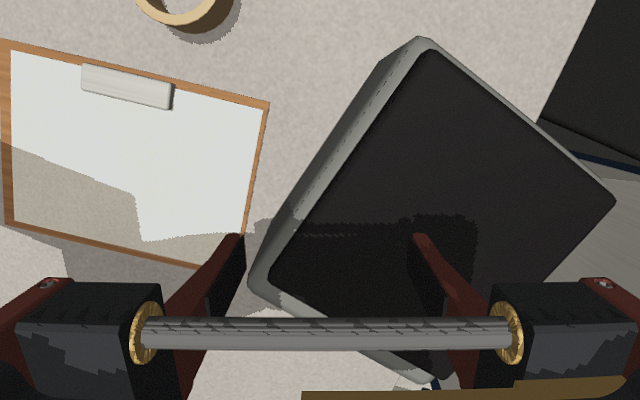

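Run:
```python
from h import *
for n,(u0,v0,u1,v1) in {'scene':(320,185,420,280),'top':(220,140,310,220)}.items():
    d=pickle.load(open(n+'.pkl','rb'))
    im=cv2.cvtColor(d['frame'],cv2.COLOR_RGB2BGR)[v0:v1,u0:u1]
    cv2.imwrite(f'pics/bin_{n}.png',cv2.resize(im,None,fx=7,fy=6.2,interpolation=cv2.INTER_CUBIC))
for n,(u0,v0,u1,v1) in {'scene':(185,140,295,235),'top':(340,120,450,235)}.items():
    d=pickle.load(open(n+'.pkl','rb'))
    im=cv2.cvtColor(d['frame'],cv2.COLOR_RGB2BGR)[v0:v1,u0:u1]
    cv2.imwrite(f'pics/st_{n}.png',cv2.resize(im,None,fx=6,fy=5,interpolation=cv2.INTER_CUBIC))
for n,s in [('scene',[(370,230),(240,185)]),('top',[(265,180),(390,195)])]:
    W=cloud(pickle.load(open(n+'.pkl','rb')))
    for u,v in s: print(n,W[v,u].round(0))
# heightmaps
for n in ['scene','top']:
    W=cloud(pickle.load(open(n+'.pkl','rb'))).reshape(-1,3); W=W[np.isfinite(W[:,0])]
    print(n,'bench z',np.median(W[(abs(W[:,2])<15)][:,2]))
```

```text
scene [612. 146. 157.]
scene [ 528. -315.   10.]
top [560. 132. 163.]
top [ 540. -298.    9.]
scene bench z 0.7664289103324791
top bench z -0.8055264804881972
```

View pics/bin_scene.png

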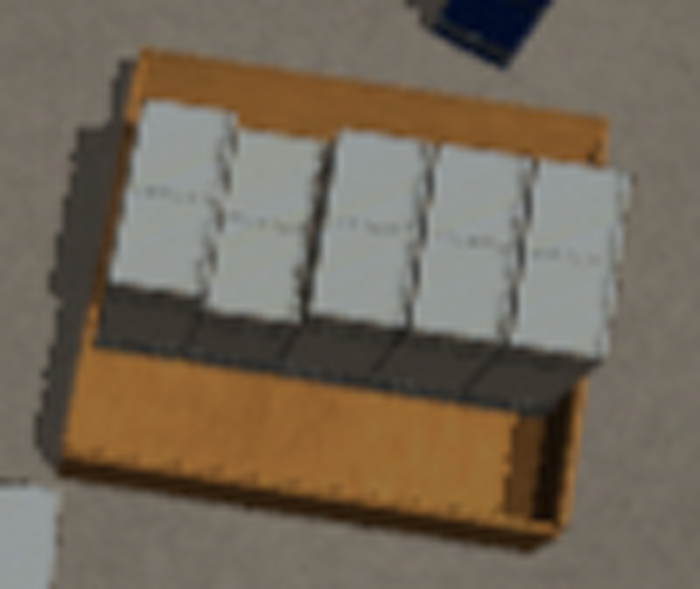

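View pics/bin_top.png

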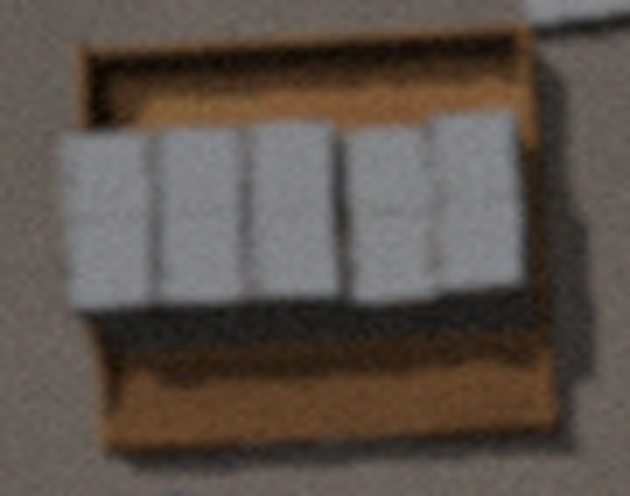

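View pics/st_scene.png

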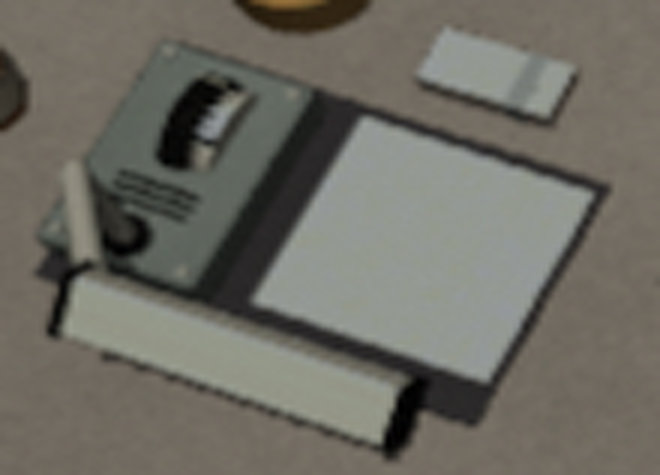

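View pics/st_top.png

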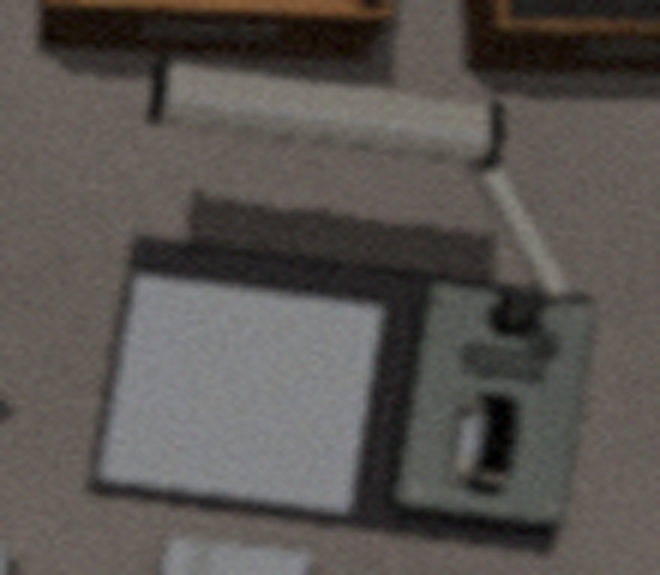

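Candidates for the short carton: the five white cartons in the near bin (scene (343,220), (357,222), (373,223), (387,226), (402,228)), white cartons in the back bins (scene 145,258 and 378,322), the flat box (314,281), the minibox (267,155), and the blue (397,173) and green (309,206), (427,140) look-alikes. In the near bin, the second carton from the -y end (scene (357,222), top crop (388,215)) looks lower than the rest. I'll check its height with depth.

Run:
```python
from h import *
W=[]
for n in ['scene','top']:
    w=cloud(pickle.load(open(n+'.pkl','rb'))); 
    # z correct
    w[...,2]-= {'scene':.77,'top':-.8}[n]
    W.append(w.reshape(-1,3))
for i,n in enumerate(['scene','top']):
    P=W[i]; P=P[np.isfinite(P[:,0])]
    m=(P[:,2]>110)&(P[:,2]<180)&(P[:,0]>450)&(P[:,0]<720)&(P[:,1]>0)&(P[:,1]<280)
    Q=P[m]
    T=Q[Q[:,2]>147]; S=Q[(Q[:,2]>122)&(Q[:,2]<142)]
    for nm,A in (('tall',T),('short',S)):
        r=cv2.minAreaRect(A[:,:2].astype(np.float32)); print(n,nm,len(A),r,np.median(A,0).round(1))
    # bins by y
    for y in range(20,270,8):
        B=Q[abs(Q[:,1]-y)<4]
        if len(B)>3: print(y,len(B),np.percentile(B[:,2],[10,50,90]).round(),B[:,0].min().round(),B[:,0].max().round())
    # bin walls
    m=(P[:,2]>60)&(P[:,2]<90)&(P[:,0]>450)&(P[:,0]<750)&(P[:,1]>0)&(P[:,1]<300)
    # stand
    for lo,hi,nm in ((45,58,'housing'),(64,90,'wheel'),(185,250,'bar'),(5,14,'plate')):
        m=(P[:,2]>lo)&(P[:,2]<hi)&(P[:,0]>420)&(P[:,0]<760)&(P[:,1]>-460)&(P[:,1]<-190)
        A=P[m]; r=cv2.minAreaRect(A[:,:2].astype(np.float32)); print(n,nm,len(A),np.round(r[0],1),np.round(r[1],1),r[2],np.median(A,0).round(1),A[:,2].max())
```

```text
scene tall 1738 ((582.9932250976562, 148.0850372314453), (100.44390869140625, 216.33351135253906), 4.062488555908203) [583.6 170.8 158.6]
scene short 529 ((583.0113525390625, 147.3631591796875), (98.6181869506836, 216.42617797851562), 3.2652881145477295) [598.1 107.5 133.4]
36 10 [132. 157. 160.] 545.0 584.0
44 78 [148. 158. 162.] 544.0 638.0
52 89 [152. 159. 162.] 541.0 637.0
60 86 [151. 158. 162.] 543.0 637.0
68 91 [150. 159. 162.] 540.0 636.0
76 85 [148. 158. 161.] 541.0 635.0
84 75 [130. 134. 161.] 539.0 635.0
92 81 [129. 134. 137.] 540.0 635.0
100 80 [130. 134. 137.] 536.0 634.0
108 81 [129. 134. 137.] 540.0 635.0
116 83 [129. 134. 137.] 538.0 632.0
124 92 [127. 133. 158.] 536.0 633.0
132 93 [135. 158. 161.] 539.0 631.0
140 92 [154. 159. 163.] 537.0 631.0
148 86 [153. 158. 162.] 535.0 630.0
156 87 [151. 158. 161.] 536.0 630.0
164 90 [147. 158. 162.] 534.0 629.0
172 92 [143. 157. 161.] 535.0 630.0
180 88 [153. 158. 162.] 531.0 628.0
188 90 [153. 159. 162.] 533.0 628.0
196 88 [153. 158. 162.] 529.0 627.0
204 88 [152. 159. 162.] 532.0 626.0
212 88 [150. 158. 161.] 530.0 626.0
220 9
[... 1616 characters left out ...]
196 71 [151. 157. 161.] 530.0 625.0
204 74 [153. 159. 162.] 529.0 624.0
212 75 [150. 157. 162.] 528.0 624.0
220 71 [151. 158. 163.] 528.0 624.0
228 76 [152. 158. 163.] 527.0 624.0
236 75 [151. 158. 163.] 527.0 621.0
244 74 [151. 158. 162.] 526.0 620.0
252 44 [154. 158. 163.] 527.0 621.0
top housing 901 [ 516.3 -404.8] [ 99.1 157.8] 81.28419494628906 [ 520.9 -404.5   52.1] 57.88585656001514
top wheel 175 [ 519. -401.] [ 32.9 131.6] 79.90633392333984 [ 489.2 -398.3   74.4] 89.6482791947597
top bar 796 [ 667.5 -311. ] [251.5  90.9] 66.41541290283203 [ 670.1 -296.4  227.7] 244.9036749486575
top plate 2034 [ 589.  -324.5] [337.2 269. ] 0.04681040719151497 [ 543.9 -282.9    8.6] 13.974984344577525
```

```bash
cat >> h.py <<'E'
from scipy.spatial.transform import Rotation as Ro
def pose():
    o=ctrl.get_obs(); return o['ee_pos'],Ro.from_rotvec(o['orientation']),o
def down(yaw,tilt=0):
    # tool z down, tool y along (−sin... ) : x axis at yaw; tilt>0 tips tool z toward +x(yaw)
    x=np.array([np.cos(yaw),np.sin(yaw),0]); z=np.array([0,0,-1.]); 
    zt=np.cos(tilt)*z+np.sin(tilt)*x; xt=np.cos(tilt)*x-np.sin(tilt)*z
    return Ro.from_matrix(np.stack([xt,np.cross(zt,xt),zt],1))
def plan(p,R,n=None,dec=1):
    p0,R0,o=pose(); p=np.array(p,float); rv=(R0.inv()*R).as_rotvec()
    d=np.linalg.norm(p-p0)
    if n is None: n=int(max(np.ceil(d/38),np.ceil(np.linalg.norm(rv)/.11),1))
    print('n',n,'dist',d.round(1),'rot',rv.round(3))
    rows=[]
    for i in range(n):
        a=p0+(p-p0)*i/n; b=p0+(p-p0)*(i+1)/n; Ra=R0*Ro.from_rotvec(rv*i/n)
        rows.append(list(Ra.inv().apply(b-a).round(dec))+list((rv/n).round(3)))
    for r in rows: print([float(x) for x in r])
E
python3 - <<'E'
from h import *
p,R,o=pose(); print(R.as_matrix().round(3))
W=[]
for n in ['scene','top']:
    d=pickle.load(open(n+'.pkl','rb'));w=cloud(d); w[...,2]-={'scene':.77,'top':-.8}[n]
    g=cv2.cvtColor(d['frame'],cv2.COLOR_RGB2GRAY)
    P=w.reshape(-1,3);G=g.reshape(-1)
    m=(P[:,2]>4)&(P[:,2]<15)&(G>120)&(P[:,0]>440)&(P[:,0]<640)&(P[:,1]>-390)&(P[:,1]<-200)
    img=m.reshape(g.shape).astype(np.uint8); k,l,s,c=cv2.connectedComponentsWithStats(img); j=1+np.argmax(s[1:,4])
    A=P[(l==j).reshape(-1)]; print(n,s[j],cv2.minAreaRect(A[:,:2].astype(np.float32)),A.mean(0))
    m=(P[:,2]>60)&(P[:,2]<84)&(P[:,0]>430)&(P[:,0]<560)&(P[:,1]>-440)&(P[:,1]<-360)
    A=P[m]; print(len(A),cv2.minAreaRect(A[:,:2].astype(np.float32)),A.max(0))
yaw=-.148
print('plan'); plan([410,-385,230],down(yaw))
E
```

```text
[[ 0.941  0.338 -0.   ]
 [ 0.338 -0.941  0.001]
 [ 0.    -0.001 -1.   ]]
scene [ 228  164   49   52 1388] ((527.9186401367188, -260.9181823730469), (145.0893096923828, 147.77052307128906), 81.31633758544922) [ 530.47210882 -265.68684803    9.02668199]
184 ((487.7582702636719, -393.4582214355469), (99.58880615234375, 44.96009826660156), 9.081727027893066) [ 534.15437035 -368.24397882   83.45103803]
top [ 363  176   40   45 1208] ((528.6141967773438, -262.2500915527344), (142.60682678222656, 144.66925048828125), 82.14468383789062) [ 529.22955001 -266.47400061    9.3111127 ]
173 ((493.9732971191406, -393.9269714355469), (60.92463684082031, 109.08065032958984), 85.95833587646484) [ 547.01520581 -363.61144174   83.4792768 ]
plan
n 8 dist 287.5 rot [-0.001  0.     0.493]
[32.0, -15.5, -5.6, -0.0, 0.0, 0.062]
[30.9, -17.4, -5.6, -0.0, 0.0, 0.062]
[29.8, -19.3, -5.6, -0.0, 0.0, 0.062]
[28.6, -21.1, -5.6, -0.0, 0.0, 0.062]
[27.2, -22.8, -5.6, -0.0, 0.0, 0.062]
[25.8, -24.4, -5.6, -0.0, 0.0, 0.062]
[24.2, -26.0, -5.6, -0.0, 0.0, 0.062]
[22.6, -27.4, -5.6, -0.0, 0.0, 0.062]
```

move_arm(
  deltas=[
    [32,-15.5,-6,0,0,0.062],
    [31,-17.5,-6,0,0,0.062],
    [30,-19.5,-6,0,0,0.062],
    [28.5,-21,-6,0,0,0.062],
    [27,-23,-6,0,0,0.062],
  ],
  hand=1,
)

```text
t: 0.57
ee_pos: [334.3, -460.2, 212.8]
orientation: [-3.137, -0.019, 0.006]
ft_force: [-0.1, -1.3, 0.3]
width: 57.9
```

Run:
```python
from h import *
d=grab('wrist'); save(d,'w1.png')
plan([410,-385,230],down(-.148))
```

```text
n 3 dist 102.5 rot [-0.005  0.001  0.158]
[24.1, -23.6, -5.2, -0.002, 0.0, 0.053]
[22.8, -24.9, -5.3, -0.002, 0.0, 0.053]
[21.5, -26.0, -5.3, -0.002, 0.0, 0.053]
```

View pics/w1.png

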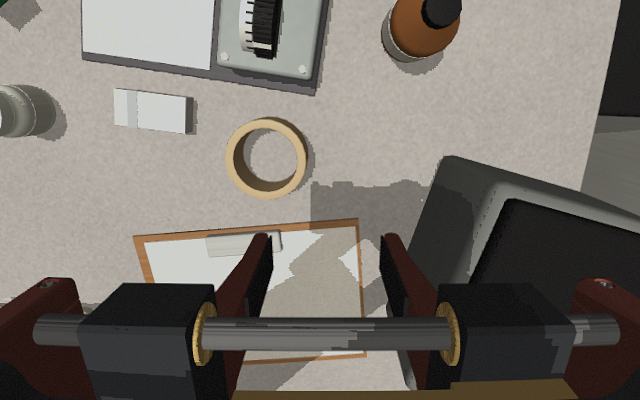

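The wrist view shows the wheel at about (263,22), the tape at (266,157), the minibox at (152,112) and the bottle at (424,28). I'm moving closer.

move_arm(
  deltas=[
    [22,-20,-5,-0.002,0,0.053],
    [22,-20,-5,-0.002,0,0.053],
    [15,-18,-5,-0.002,0,0.053],
  ],
)

```text
t: 0.87
ee_pos: [400.7, -398.4, 228.8]
orientation: [3.132, -0.241, -0.005]
ft_force: [-0.1, -0.2, -0.2]
width: 34.1
```

Run:
```python
from h import *
d=grab('wrist'); save(d,'w2.png')
im=cv2.cvtColor(d['frame'],cv2.COLOR_RGB2BGR)[0:200,180:420]; cv2.imwrite('pics/w2c.png',cv2.resize(im,None,fx=3.3,fy=3,interpolation=cv2.INTER_CUBIC))
p,R,o=pose(); print(p,R.as_rotvec(),o['width'])
```

```text
[ 403.30216756 -396.38438611  229.80421507] [ 3.13202568e+00 -2.43774671e-01 -1.25558160e-03] 29.907998123760347
```

View pics/w2.png

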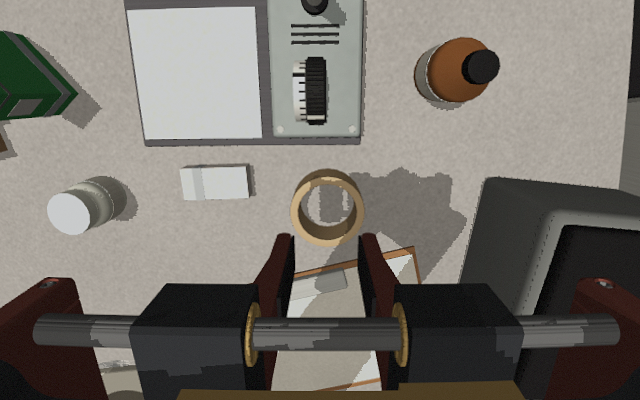

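View pics/w2c.png

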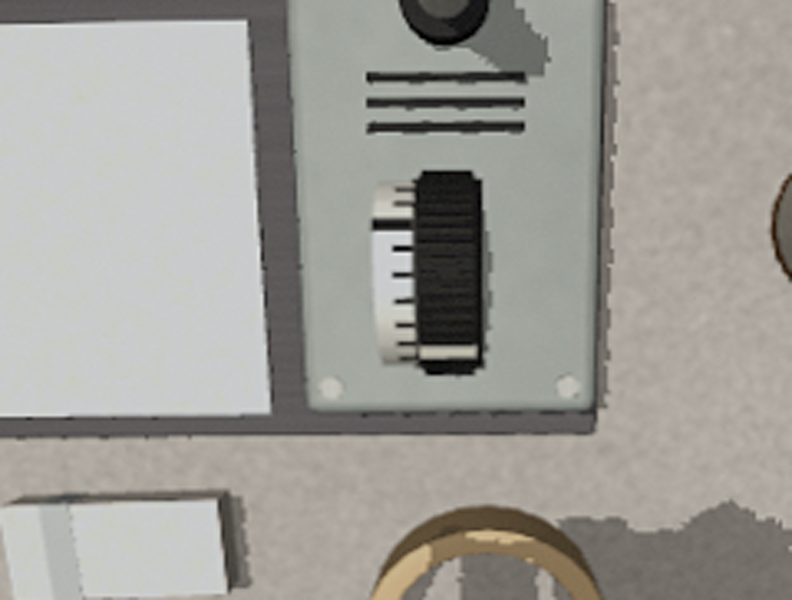

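White line at crop (448,352), beside the first tick (358). The long tick, seventh, is at (392,224). So the wheel looks to be in notch 0 and needs about six clicks. Next I measure the wheel and stand.

Run:
```python
from h import *
d=pickle.load(open('wrist.pkl','rb')); W=cloud(d); g=cv2.cvtColor(d['frame'],cv2.COLOR_RGB2GRAY)
ex=np.array([np.cos(-.148),np.sin(-.148)]);ey=np.array([-ex[1],ex[0]])
print('bench',np.nanmedian(W[160:175,380:400,2]), 'housing',np.nanmedian(W[120:130,285:295,2]))
P=W[50:135,300:332].reshape(-1,3);G=g[50:135,300:332].reshape(-1)
m=(P[:,2]>60)&(P[:,2]<90)&(G<90); A=P[m]
a=A[:,:2]@ex;b=A[:,:2]@ey
print(len(A),np.percentile(b,[2,50,98]),np.percentile(a,[1,99]),A[:,2].max())
# circle fit z = zc+sqrt(36^2-(a-a0)^2)
from scipy.optimize import least_squares
r=least_squares(lambda q:np.hypot(a-q[0],A[:,2]-q[1])-36,[a.mean(),45],loss='soft_l1'); print(r.x, np.std(r.fun))
w=r.x[0]*ex+np.median(b)*ey; print('wheel_top',w,r.x[1]+36)
# stand yaw via housing edges: points of housing z 48..56
m=(W[...,2]>46)&(W[...,2]<57)&(np.hypot(W[...,0]-516,W[...,1]+404)<110); B=W[m]; 
print(cv2.minAreaRect(B[:,:2].astype(np.float32)))
m=(W[...,2]>5)&(W[...,2]<13)&(g>150)&(W[...,1]>-350)&(W[...,1]<-160)&(W[...,0]>430);
k,l,s,c=cv2.connectedComponentsWithStats(m.astype(np.uint8)); j=1+np.argmax(s[1:,4]); print(s[j],cv2.minAreaRect(W[l==j][:,:2].astype(np.float32)))
# white line angle
P=W[50:135,300:332];G=g[50:135,300:332]
mm=(P[...,2]>55)&(G>130)&((P[...,:2]@ey)<np.median(b)+7)&((P[...,:2]@ey)>np.median(b)-9); L=P[mm]; print(len(L),L.mean(0)); la=(L[:,:2]@ex).mean(); print('line angle deg from top', np.degrees(np.arctan2(la-r.x[0],L[:,2].mean()-r.x[1])))
```

```text
bench 0.6815073843783921 housing 52.56848861262327
1115 [-332.20441168 -323.1843104  -309.96257805] [509.91416328 575.04287903] 82.65733809855374
[542.07557849  44.87785876] 1.5621150232686942
wheel_top [ 488.49274248 -399.58587541] 80.87785876274643
((509.05426025390625, -403.03289794921875), (100.8157958984375, 140.13902282714844), 81.44017028808594)
[  127     7   135   133 16010] ((529.8826904296875, -258.7947082519531), (152.73553466796875, 151.69998168945312), 81.53018188476562)
46 [ 462.31384227 -397.18475608   71.21599283]
line angle deg from top -44.900463761420724
```

Run:
```python
from h import *
plan([479.6,-398.3,105],down(-.148))
```

```text
n 4 dist 146.3 rot [ 0.     0.001 -0.007]
[18.9, -2.5, 31.2, 0.0, 0.0, -0.002]
[18.9, -2.4, 31.2, 0.0, 0.0, -0.002]
[18.9, -2.4, 31.2, 0.0, 0.0, -0.002]
[18.9, -2.4, 31.2, 0.0, 0.0, -0.002]
```

move_arm(
  deltas=[
    [19,-2.5,31,0,0,-0.002],
    [19,-2.5,31,0,0,-0.002],
    [19,-2.5,31,0,0,-0.002],
    [19,-2.5,28,0,0,0],
    [0,0,0,0,0,0],
  ],
  hand=1,
)

```text
t: 1.33
ee_pos: [486.1, -398.9, 108.1]
orientation: [3.127, -0.223, 0.009]
ft_force: [-1.1, 1.9, 0.4]
width: 0.7
```

Run:
```python
from h import *
p,R,o=pose(); print(p,o['ft_force'],o['width'])
plan([479.6,-398.3,83],down(-.148),1)
```

```text
[ 486.12990021 -398.86014446  108.12969219] [-1.13644888  1.88035879  0.41632625] 0.657937103473327
n 1 dist 26.0 rot [ 0.006 -0.006  0.006]
[-6.7, 0.2, 25.1, 0.006, -0.006, 0.006]
```

move_arm(
  deltas=[
    [-4,0,10,0.003,-0.004,0.004],
    [-2.5,0,8,0,0,0],
    [0,0,3,0,0,0],
    [0,0,0,0,0,0],
  ],
)

```text
t: 1.67
ee_pos: [476.8, -398.3, 85.6]
orientation: [3.132, -0.228, -0.001]
ft_force: [0.4, -0.0, 0.1]
width: 0.8
```

Run:
```python
from h import *
p,R,o=pose(); print(p,o['ft_force'],o['width'])
plan([479.6,-398.3,80],down(-.148),1)
```

```text
[ 476.78691905 -398.26091123   85.64786758] [ 0.44345314 -0.02559056  0.08955401] 0.8368797138038627
n 1 dist 6.3 rot [0.002 0.001 0.003]
[2.8, -0.4, 5.6, 0.002, 0.001, 0.003]
```

move_arm(
  deltas=[
    [3,0,3,0,0,0],
    [0,0,2,0,0,0],
    [0,0,0.5,0,0,0],
  ],
)

```text
t: 1.92
ee_pos: [479.5, -400.6, 82.9]
orientation: [3.129, -0.231, 0.004]
ft_force: [-0.5, 0.4, -0.1]
width: 0.3
```

move_arm(
  deltas=[
    [0,0,1.5,0,0,0],
    [0,0,1,0,0,0],
  ],
)

```text
t: 2.08
ee_pos: [480.1, -401.4, 81.8]
orientation: [3.127, -0.231, 0.008]
ft_force: [-0.2, -0.3, 0.7]
width: 1.0
```

move_arm(
  deltas=[
    [0,0,1,0,0,0],
    [0,0,0,0,0,0],
  ],
)

```text
t: 2.25
ee_pos: [480.2, -401.6, 81.1]
orientation: [3.127, -0.231, 0.009]
ft_force: [0.0, 0.5, 0.0]
width: 0.3
```

move_arm(
  deltas=[
    [0,-1.5,1,0,0,0],
    [0,0,1,0,0,0],
  ],
)

```text
t: 2.42
ee_pos: [480.7, -400.2, 79.3]
orientation: [3.126, -0.231, 0.009]
ft_force: [-0.1, 0.2, 0.2]
width: 0.4
```

move_arm(
  deltas=[
    [0,0,1,0,0,0],
    [0,0,0,0,0,0],
  ],
)

```text
t: 2.58
ee_pos: [480.7, -399.9, 77.9]
orientation: [3.127, -0.231, 0.009]
ft_force: [-0.1, 0.4, -0.8]
width: 0.2
```

Run:
```python
from h import *
d=grab('wrist'); save(d,'w3.png'); print(ctrl.get_obs()['ft_force'],ctrl.get_obs()['ee_pos'])
```

```text
[-0.03941013 -0.21305918  0.22694363] [ 480.71522183 -399.93284309   77.98153489]
```

View pics/w3.png

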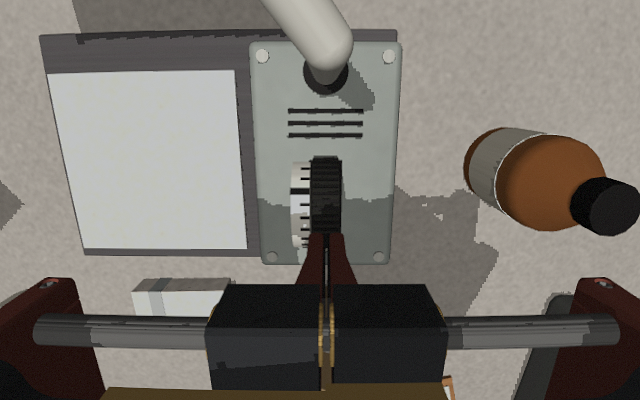

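Run:
```python
from h import *
d=pickle.load(open('wrist.pkl','rb')); p,R,o=pose()
K=np.array([[d['fx'],0,d['cx']],[0,d['fy'],d['cy']],[0,0,1]])
T=np.linalg.inv(np.array(d['cam_to_world']))
for nm,q in [('tcp',p),('tcp+10x',p+R.apply([10,0,0])),('tcp-10',p+R.apply([-10,0,0])),('wtop',[488.5,-399.6,80.5]),('tip+10 up20',p+R.apply([10,0,-20]))]:
    c=T[:3,:3]@q+T[:3,3]; print(nm,cv2.projectPoints(c.reshape(1,3),np.zeros(3),np.zeros(3),K,np.array(d['D'],float))[0].ravel().round(1))
W=cloud(d)
for v in range(150,270,6): print(v,W[v,326].round(1),W[v,318].round(1))
```

```text
tcp [326.8 228.4]
tcp+10x [326.8 214. ]
tcp-10 [326.8 242.4]
wtop [324.6 218.8]
tip+10 up20 [327.  225.8]
150 [ 527.5 -406.5   52.7] [ 528.4 -401.1   53.3]
156 [ 523.5 -405.9   52.9] [ 524.4 -400.5   53.4]
162 [ 521.  -405.5   61.5] [ 521.8 -400.2   61.5]
168 [ 518.  -405.    66.4] [ 518.8 -399.9   66.6]
174 [ 514.6 -404.5   68.9] [ 515.4 -399.4   69.2]
180 [ 511.9 -404.    73.8] [ 512.5 -399.    73.2]
186 [ 508.3 -403.5   75.3] [ 509.3 -398.5   76.1]
192 [ 505.3 -403.    78.3] [ 505.9 -398.    78. ]
198 [ 501.3 -402.4   78. ] [ 502.3 -397.5   79. ]
204 [ 497.7 -401.9   79. ] [ 498.5 -396.9   79.2]
210 [ 494.  -401.3   79.9] [ 494.7 -396.3   79.9]
216 [ 490.7 -400.8   81.8] [ 491.5 -395.9   81.9]
222 [ 486.5 -400.2   81.3] [ 487.1 -395.2   80.9]
228 [ 481.9 -399.5   79.9] [ 483.1 -394.5   81.1]
234 [ 477.9 -399.    80.5] [ 494.6 -396.9  118.1]
240 [ 492.  -400.8  121.4] [ 493.9 -396.9  124.2]
246 [ 492.3 -400.7  129.1] [ 494.5 -397.1  132.5]
252 [ 492.4 -400.7  135.9] [ 494.  -397.2  138.1]
258 [ 492.  -400.6  141.2] [ 494.3 -397.3  144.7]
264 [ 489.5 -400.2  142.2] [ 494.5 -397.4  150.5]
```

Run:
```python
from h import *
d=pickle.load(open('wrist.pkl','rb')); p,R,o=pose(); W=cloud(d)
Q=R.inv().apply((W-p).reshape(-1,3)).reshape(W.shape)
near=d['range_z']; 
m=(Q[...,2]<-20)&(Q[...,2]>-100)&(abs(Q[...,0])<30)&(abs(Q[...,1])<60)
print(m.sum())
for z in range(-100,-15,6):
    s=m&(abs(Q[...,2]-z)<3)
    if s.sum(): print(z,s.sum(),np.percentile(Q[s],[2,98],axis=0).round(1).tolist())
im=cv2.cvtColor(d['frame'],cv2.COLOR_RGB2BGR)[140:300,240:420]; cv2.imwrite('pics/w3c.png',cv2.resize(im,None,fx=4,fy=3.7,interpolation=cv2.INTER_CUBIC))
```

```text
2572
-100 10 [[12.7, -2.8, -99.0], [13.5, 1.2, -97.1]]
-94 161 [[3.5, -2.9, -95.7], [13.5, 1.2, -91.3]]
-88 243 [[11.1, -11.9, -90.6], [14.0, 10.4, -85.1]]
-82 432 [[11.5, -11.7, -84.9], [13.9, 10.5, -79.2]]
-76 354 [[11.5, -11.4, -78.9], [13.9, 9.5, -73.2]]
-70 339 [[-5.9, -10.6, -72.8], [13.9, 8.7, -67.1]]
-64 282 [[1.2, -9.8, -66.8], [13.9, 8.0, -61.3]]
-58 218 [[11.5, -9.6, -60.8], [13.8, 7.8, -55.1]]
-52 206 [[8.9, -9.5, -54.8], [13.9, 8.1, -49.3]]
-46 184 [[11.4, -9.7, -48.9], [13.8, 8.0, -43.2]]
-40 139 [[11.6, -9.4, -42.8], [13.9, 7.7, -37.5]]
-34 4 [[12.7, -6.4, -36.9], [13.1, 4.8, -36.1]]
```

View pics/w3c.png

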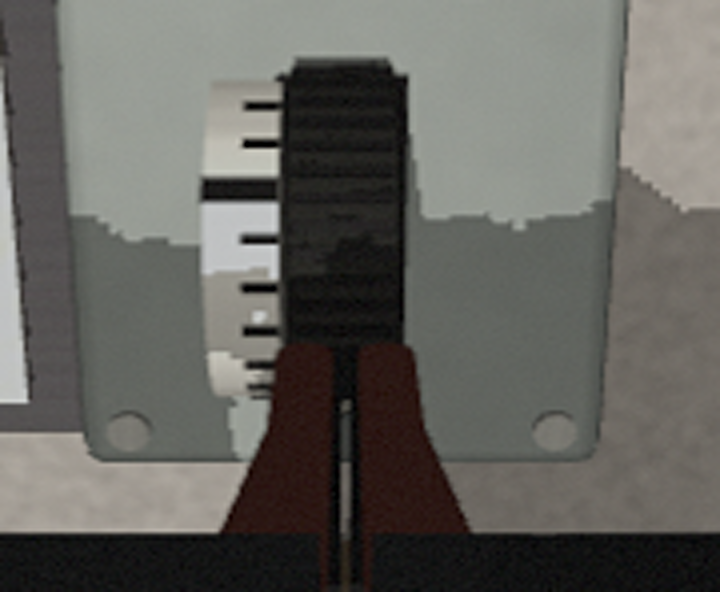

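Run:
```python
from h import *
print([a for a in dir(ctrl) if a[0]!='_'], ctrl.hold_point_z)
d=grab('scene'); p,R,o=pose(); print(p,o['t'])
im=cv2.cvtColor(d['frame'],cv2.COLOR_RGB2BGR)[90:240,130:330]; cv2.imwrite('pics/s3c.png',cv2.resize(im,None,fx=4,fy=4,interpolation=cv2.INTER_CUBIC))
W=cloud(d);Q=R.inv().apply((W-p).reshape(-1,3)).reshape(W.shape)
m=(abs(Q[...,0])<16)&(abs(Q[...,1])<14)&(Q[...,2]<-3)
for z in range(-120,0,8):
    s=m&(abs(Q[...,2]-z)<4)
    if s.sum(): print(z,s.sum(),np.percentile(Q[s],[5,95],axis=0).round(1).tolist())
```

```text
['Unreachable', 'close_job', 'get_obs', 'hold_point_z'] 18.700000000000003
[ 480.73485457 -400.01635113   78.05687925] 2.6833
-72 1 [[9.8, -9.5, -68.1], [9.8, -9.5, -68.1]]
-64 2 [[-3.0, -8.6, -63.3], [8.4, -4.2, -61.7]]
-56 4 [[-3.9, -10.1, -59.0], [10.3, -3.3, -53.5]]
-48 7 [[-7.1, -8.4, -51.1], [11.2, 2.1, -44.7]]
-40 4 [[-7.9, -8.1, -42.7], [10.0, 5.5, -40.8]]
-8 11 [[-3.1, -11.3, -6.5], [14.0, 4.0, -4.3]]
```

View pics/s3c.png

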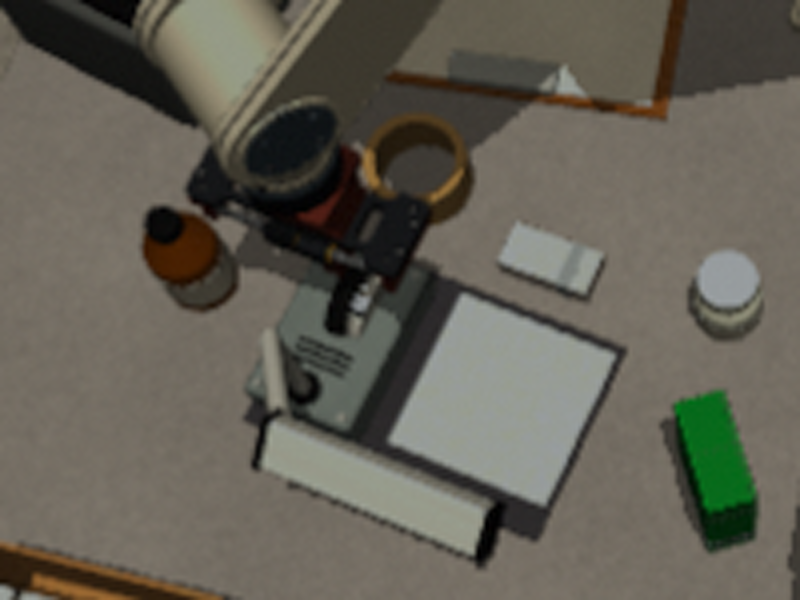

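Run:
```python
from h import *
d=grab('wrist');p,R,o=pose(); W=cloud(d);Q=R.inv().apply((W-p).reshape(-1,3)).reshape(W.shape)
for v,u in [(290,260),(300,260),(330,260),(330,120),(290,40),(345,150),(395,330),(330,327)]: print(u,v,Q[v,u].round(1))
```

```text
260 290 [  34.9  -17.8 -125.2]
260 300 [  35.5  -16.8 -130.4]
260 330 [  34.1  -15.1 -139.6]
120 330 [  29.1  -50.8 -134.2]
40 290 [  34.8  -76.5 -126.6]
150 345 [  26.4  -42.8 -136.1]
330 395 [  21.5    0.2 -145. ]
327 330 [  29.8   -0.4 -134.2]
```

move_arm(
  deltas=[
    [4,0,8,0,0,0],
    [0,0,8,0,0,0],
    [0,0,5,0,0,0],
  ],
)

```text
t: 2.98
ee_pos: [486.2, -401.7, 56.9]
orientation: [3.125, -0.231, 0.013]
ft_force: [-0.2, 0.1, 0.9]
width: 0.5
```

No contact at a TCP height of 57 mm. Both cameras put the real fingertips about 37 mm behind the reported TCP, and the gripper body is offset by the same amount. I'll work with that offset and confirm it by contact on the wheel.

move_arm(
  deltas=[
    [-5,-1,3,0,0,0],
    [-2,0,3,0,0,0],
    [0,0,2,0,0,0],
    [0,0,0,0,0,0],
  ],
)

```text
t: 3.32
ee_pos: [477.3, -398.2, 44.9]
orientation: [3.127, -0.231, 0.007]
ft_force: [0.4, 0.4, -0.5]
width: 0.4
```

move_arm(
  deltas=[
    [0,0,1.5,0,0,0],
    [0,0,0.5,0,0,0],
  ],
)

```text
t: 3.48
ee_pos: [477.4, -398.5, 43.3]
orientation: [3.127, -0.231, 0.008]
ft_force: [-0.2, 1.2, 5.3]
width: 0.5
```

move_arm(
  deltas=[
    [0,0,1,0,0,0],
    [0,0,0.5,0,0,0],
  ],
)

```text
t: 3.65
ee_pos: [478.0, -398.5, 43.4]
orientation: [3.127, -0.231, 0.009]
ft_force: [-1.5, 1.2, 3.6]
width: 0.6
```

Contact at TCP z 43.4 with about 4–5 N, so the tip offset is about 37 mm. Now drawing the wheel along.

move_arm(
  deltas=[
    [5,0,0.6,0,0,0],
    [5,0,0.6,0,0,0],
    [5,0,0.6,0,0,0],
  ],
)

```text
t: 3.9
ee_pos: [493.5, -401.0, 43.5]
orientation: [3.127, -0.233, 0.011]
ft_force: [-0.4, 1.9, 5.3]
width: 0.4
```

Run:
```python
from h import *
d=grab('wrist'); o=ctrl.get_obs(); print(o['ee_pos'],o['ft_force'])
im=cv2.cvtColor(d['frame'],cv2.COLOR_RGB2BGR)[140:300,240:420]; cv2.imwrite('pics/w4c.png',cv2.resize(im,None,fx=4,fy=3.7,interpolation=cv2.INTER_CUBIC))
```

```text
[ 494.99035911 -401.36901701   43.57793103] [ 3.29707139 -0.09053131  1.73077369]
```

View pics/w4c.png

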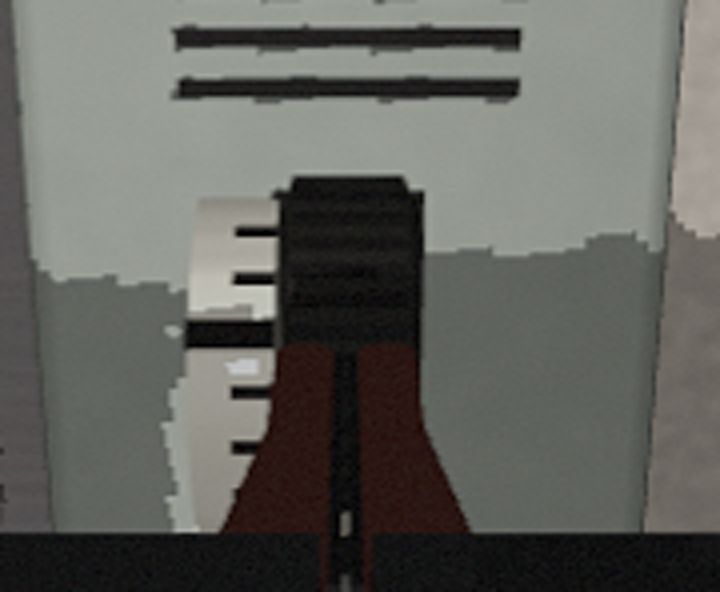

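move_arm(
  deltas=[
    [2.5,0,0.4,0,0,0],
    [0,0,-3,0,0,0],
    [0,0,-8,0,0,0],
    [-18,0,-4,0,0,0],
    [-22,0,0,0,0,0],
  ],
)

```text
t: 4.37
ee_pos: [461.8, -397.0, 58.6]
orientation: [3.124, -0.227, 0.018]
ft_force: [-0.0, 0.1, -0.4]
width: 0.8
```

```bash
cat > wh.py <<'E'
from h import *
import sys
d=grab('wrist'); o=ctrl.get_obs(); print(o['ee_pos'],o['ft_force'],o['t'])
W=cloud(d); g=cv2.cvtColor(d['frame'],cv2.COLOR_RGB2GRAY)
ex=np.array([np.cos(-.148),np.sin(-.148)]);ey=np.array([-ex[1],ex[0]])
c=np.array([488.5,-399.6])
a=(W[...,:2]-c)@ex; b=(W[...,:2]-c)@ey
r=np.hypot(a,W[...,2]-44.5)
m=(W[...,2]>56)&(abs(b)<7)&(abs(r-36)<5); ys,xs=np.where(m)
ang=np.degrees(np.arctan2(a,W[...,2]-44.5))
for k in range(-75,76,5):
    s=m&(abs(ang-k)<2.5)
    if s.sum(): print(k,s.sum(),g[s].mean().round(),end='; ')
v0,u0=max(ys.min()-25,0),xs.min()-45
im=cv2.cvtColor(d['frame'],cv2.COLOR_RGB2BGR)[v0:v0+140,u0:u0+130]; cv2.imwrite('pics/'+sys.argv[1],cv2.resize(im,None,fx=4,fy=4,interpolation=cv2.INTER_CUBIC))
E
python3 wh.py w5.png
```

```text
[ 457.10154288 -395.43987104   57.87244564] [-2.45081525  1.10464517 -1.36461593] 4.4167
-50 4 12.0; -45 5 17.0; -40 74 16.0; -35 38 14.0; -30 76 16.0; -25 113 16.0; -20 61 87.0; -15 116 158.0; -10 148 68.0; -5 116 30.0; 0 135 35.0; 5 148 34.0; 10 141 38.0; 15 134 36.0; 20 149 36.0; 25 143 30.0; 30 127 32.0; 35 121 28.0; 40 137 26.0; 45 102 27.0; 50 90 25.0; 55 114 23.0; 60 70 23.0; 65 52 21.0; 70 64 20.0;
```

View pics/w5.png

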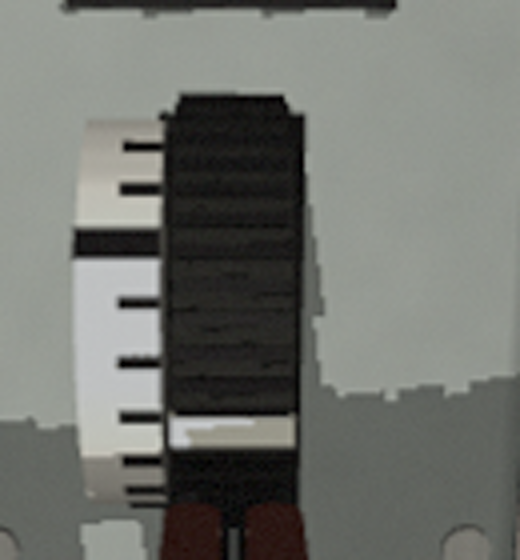

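White line at (232,432) beside the fourth tick, at about -15°, so notch 3. Three clicks remain: one stroke of two, then one of one.

move_arm(
  deltas=[
    [16,0,4,0.002,0,0],
    [4,0,5,0,0,0],
    [0,0,3,0,0,0],
    [0,0,0,0,0,0],
  ],
)

```text
t: 4.75
ee_pos: [478.4, -399.6, 46.4]
orientation: [3.127, -0.231, 0.014]
ft_force: [0.0, 0.3, 0.4]
width: 0.6
```

move_arm(
  deltas=[
    [0,0,2,0,0,0],
    [0,0,1.5,0,0,0],
    [0,0,0.3,0,0,0],
  ],
)

```text
t: 5.0
ee_pos: [480.5, -400.1, 43.3]
orientation: [3.126, -0.23, 0.016]
ft_force: [-1.9, 2.5, 7.5]
width: 0.5
```

move_arm(
  deltas=[
    [5,0,0.4,0,0,0],
    [5,0,0.5,0,0,0],
    [5,0,0.5,0,0,0],
    [2.5,0,0.5,0,0,0],
  ],
)

```text
t: 5.33
ee_pos: [499.5, -402.9, 43.3]
orientation: [3.126, -0.229, 0.018]
ft_force: [-1.0, 1.1, 4.2]
width: 0.6
```

move_arm(
  deltas=[
    [0,0,-3,0,0,0],
    [0,0,-8,0,0,0],
    [-18,0,-4,0,0,0],
    [-22,0,0,0,0,0],
  ],
)

```text
t: 5.67
ee_pos: [462.7, -397.4, 58.2]
orientation: [3.125, -0.224, 0.021]
ft_force: [0.2, -0.6, 0.2]
width: 0.3
```

```bash
python3 wh.py w6.png
```

```text
[ 458.02128558 -395.88911031   57.39402911] [-3.83232851  1.43239265 -0.90760301] 5.7167
-40 38 16.0; -35 47 14.0; -30 74 17.0; -25 123 16.0; -20 67 17.0; -15 119 19.0; -10 132 27.0; -5 104 29.0; 0 128 34.0; 5 149 33.0; 10 149 91.0; 15 138 193.0; 20 140 78.0; 25 146 30.0; 30 130 33.0; 35 113 29.0; 40 142 27.0; 45 103 28.0; 50 78 25.0; 55 112 23.0; 60 66 23.0; 65 56 21.0; 70 76 20.0;
```

View pics/w6.png

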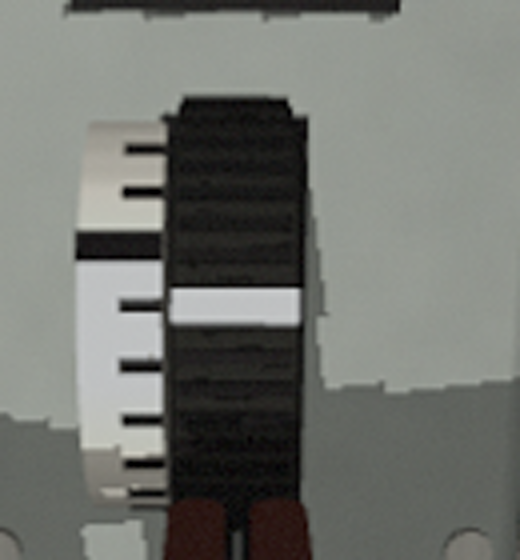

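Line at (235,305), level with the sixth tick (notch 5). One more click.

move_arm(
  deltas=[
    [18,0,4,0.002,0.002,0],
    [5,0,5,0,0,0],
    [0,0,3,0,0,0],
    [0,0,0,0,0,0],
  ],
)

```text
t: 6.05
ee_pos: [479.2, -399.3, 46.2]
orientation: [3.129, -0.229, 0.016]
ft_force: [0.7, 0.7, -0.1]
width: 0.3
```

move_arm(
  deltas=[
    [0,0,1.5,0,0,0],
    [0,0,1.2,0,0,0],
    [0,0,0.3,0,0,0],
  ],
)

```text
t: 6.3
ee_pos: [479.2, -399.2, 43.3]
orientation: [3.129, -0.228, 0.016]
ft_force: [-0.9, 0.9, 6.3]
width: 0.6
```

move_arm(
  deltas=[
    [4.5,0,0.4,0,0,0],
    [3,0,0.4,0,0,0],
    [1,0,0.3,0,0,0],
  ],
)

```text
t: 6.55
ee_pos: [488.0, -400.5, 43.5]
orientation: [3.129, -0.229, 0.017]
ft_force: [0.7, 0.6, 3.7]
width: -0.0
```

move_arm(
  deltas=[
    [0,0,-3,0,0,0],
    [0,0,-8,0,0,0],
    [-18,0,-20,0,0,0],
    [-10,0,-20,0,0,0],
    [0,0,-20,0,0,0],
  ],
)

```text
t: 6.97
ee_pos: [455.4, -393.1, 112.0]
orientation: [-3.132, 0.226, -0.003]
ft_force: [-0.1, 0.4, -0.2]
width: 0.2
```

```bash
python3 wh.py w7.png
```

```text
[ 457.86356668 -395.05836647  116.38708495] [ 1.14235493 -0.64531742  2.9558394 ] 7.0167
-70 17 28.0; -65 4 17.0; -60 14 12.0; -55 33 16.0; -50 18 20.0; -45 31 22.0; -40 59 23.0; -35 34 24.0; -30 49 28.0; -25 85 25.0; -20 52 27.0; -15 73 30.0; -10 89 28.0; -5 72 29.0; 0 88 33.0; 5 100 35.0; 10 80 36.0; 15 98 35.0; 20 80 34.0; 25 99 83.0; 30 89 191.0; 35 53 83.0; 40 98 26.0; 45 59 28.0; 50 48 24.0; 55 76 23.0; 60 35 23.0; 65 31 20.0; 70 32 21.0;
```

View pics/w7.png

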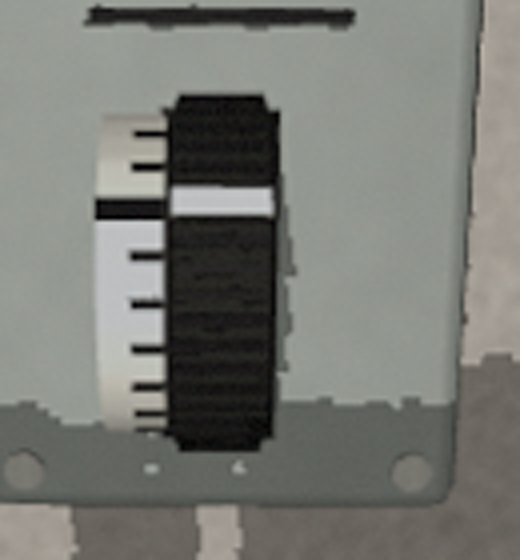

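The line, at crop (222,201), is level with the long tick, at 30°. The dimmer is done. Now to the bin.

Run:
```python
from h import *
plan([430,95,200],down(.07),15,0)
```

```text
n 15 dist 497.9 rot [ 0.003 -0.007 -0.214]
[-6.0, -32.0, -6.0, 0.0, -0.0, -0.014]
[-6.0, -32.0, -6.0, 0.0, -0.0, -0.014]
[-6.0, -32.0, -6.0, 0.0, -0.0, -0.014]
[-5.0, -32.0, -6.0, 0.0, -0.0, -0.014]
[-5.0, -32.0, -6.0, 0.0, -0.0, -0.014]
[-4.0, -32.0, -6.0, 0.0, -0.0, -0.014]
[-4.0, -32.0, -6.0, 0.0, -0.0, -0.014]
[-3.0, -33.0, -6.0, 0.0, -0.0, -0.014]
[-3.0, -33.0, -6.0, 0.0, -0.0, -0.014]
[-2.0, -33.0, -6.0, 0.0, -0.0, -0.014]
[-2.0, -33.0, -6.0, 0.0, -0.0, -0.014]
[-1.0, -33.0, -6.0, 0.0, -0.0, -0.014]
[-1.0, -33.0, -6.0, 0.0, -0.0, -0.014]
[-0.0, -33.0, -6.0, 0.0, -0.0, -0.014]
[-0.0, -33.0, -6.0, 0.0, -0.0, -0.014]
```

move_arm(
  deltas=[
    [-6,-32,-15,0,0,-0.014],
    [-6,-32,-15,0,0,-0.014],
    [-6,-32,-15,0,0,-0.014],
    [-5,-32,-10,0,0,-0.014],
    [-5,-32,-6,0,0,-0.014],
  ],
)

```text
t: 7.43
ee_pos: [448.3, -234.1, 180.4]
orientation: [3.132, -0.126, 0.018]
ft_force: [0.3, 0.1, 0.7]
width: 0.7
```

move_arm(
  deltas=[
    [-4,-32,-3,0,0,-0.014],
    [-4,-32,-3,0,0,-0.014],
    [-3,-33,-3,0,0,-0.014],
    [-3,-33,-3,0,0,-0.014],
    [-2,-33,0,0,0,-0.014],
  ],
)

```text
t: 7.85
ee_pos: [439.6, -64.1, 194.5]
orientation: [3.131, -0.014, 0.028]
ft_force: [1.4, -0.4, 0.2]
width: 0.6
```

Run:
```python
from h import *
p,R,o=pose();print(p,o['t'])
plan([430,95,200],down(.07),None,0)
```

```text
[439.55843346 -64.06666577 194.5294892 ] 7.85
n 5 dist 159.4 rot [ 0.011 -0.017 -0.079]
[-2.0, -32.0, -1.0, 0.002, -0.003, -0.016]
[-2.0, -32.0, -1.0, 0.002, -0.003, -0.016]
[-1.0, -32.0, -1.0, 0.002, -0.003, -0.016]
[-1.0, -32.0, -1.0, 0.002, -0.003, -0.016]
[-0.0, -32.0, -1.0, 0.002, -0.003, -0.016]
```

move_arm(
  deltas=[
    [-2,-32,-1,0.002,-0.003,-0.016],
    [-2,-32,-1,0.002,-0.003,-0.016],
    [-1,-32,-1,0.002,-0.003,-0.016],
    [-1,-28,-1,0.002,-0.003,-0.016],
    [0,-20,0,0.002,-0.003,-0.01],
  ],
)

```text
t: 8.27
ee_pos: [428.3, 88.2, 199.2]
orientation: [3.139, 0.11, 0.009]
ft_force: [0.8, -1.1, 0.6]
width: 0.5
```

```bash
cat > bn.py <<'E'
from h import *
import sys
d=grab('wrist'); save(d,sys.argv[1]); W=cloud(d)
m=(W[...,2]>128-4)&(W[...,2]<141)&(abs(W[...,0]-585)<75)&(abs(W[...,1]-104)<35)
k,l,s,c=cv2.connectedComponentsWithStats(cv2.erode(m.astype(np.uint8),np.ones((3,3)))); j=1+np.argmax(s[1:,4])
A=W[l==j]; print('short',s[j],cv2.minAreaRect(A[:,:2].astype(np.float32)),A.mean(0))
m=(W[...,2]>150)&(W[...,2]<166)&(abs(W[...,0]-585)<85)&(abs(W[...,1]-150)<150)
A=W[m]; print('tall',len(A),cv2.minAreaRect(A[:,:2].astype(np.float32)))
for y in range(30,270,6):
    B=W[m&(abs(W[...,1]-y)<3)]
    if len(B)>9: print(y,len(B),np.percentile(B[:,0],[2,98]).round(),end=' ')
E
python3 bn.py w8.png; python3 -c "
from h import *
print(pose()[0],pose()[2]['t'])"
```

```text
short [ 288    0   59   56 2945] ((559.1229248046875, 104.03327178955078), (37.54118347167969, 42.701080322265625), 3.8260796070098877) [559.38959035 102.81287338 134.55484047]
tall 13345 ((553.2354125976562, 146.08242797851562), (34.121498107910156, 216.4301300048828), 3.391653060913086)
36 42 [546. 567.] 42 454 [545. 576.] 48 472 [545. 575.] 54 473 [544. 575.] 60 468 [544. 574.] 66 463 [543. 574.] 72 468 [543. 573.] 78 450 [543. 573.] 126 399 [539. 569.] 132 473 [539. 569.] 138 463 [538. 569.] 144 470 [538. 568.] 150 465 [538. 568.] 156 468 [537. 568.] 162 462 [537. 567.] 168 457 [537. 567.] 174 469 [536. 566.] 180 468 [535. 566.] 186 475 [535. 566.] 192 466 [534. 566.] 198 459 [534. 565.] 204 477 [534. 565.] 210 440 [533. 565.] 216 494 [533. 565.] 222 462 [532. 564.] 228 464 [532. 564.] 234 466 [532. 564.] 240 477 [531. 564.] 246 460 [531. 564.] 252 315 [531. 564.] [428.51535283  90.20539201 199.24434478] 8.3167
```

View pics/w8.png

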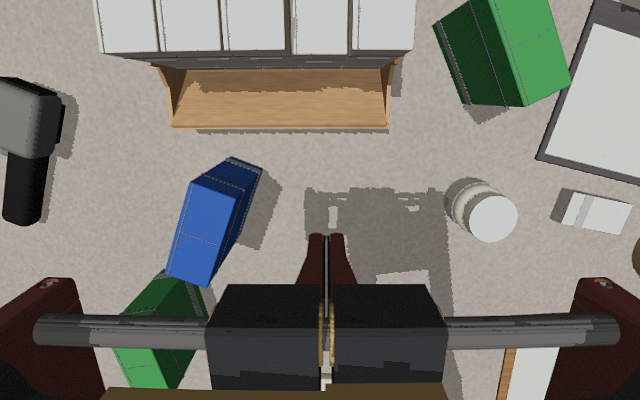

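The short carton's top (320,26) sits lower between the tall tops. Its spine's mid-point is at about (541,103), so its centre is about (587,105). I'm now going over it to the space behind.

Run:
```python
from h import *
plan([667,110,185],down(.066),8,0)
```

```text
n 8 dist 239.7 rot [-0.    -0.006  0.005]
[30.0, -0.0, 2.0, -0.0, -0.001, 0.001]
[30.0, -0.0, 2.0, -0.0, -0.001, 0.001]
[30.0, -0.0, 2.0, -0.0, -0.001, 0.001]
[30.0, -0.0, 2.0, -0.0, -0.001, 0.001]
[30.0, -0.0, 2.0, -0.0, -0.001, 0.001]
[30.0, -0.0, 2.0, -0.0, -0.001, 0.001]
[30.0, -0.0, 2.0, -0.0, -0.001, 0.001]
[30.0, -0.0, 2.0, -0.0, -0.001, 0.001]
```

move_arm(
  deltas=[
    [30,0,2,0,0,0],
    [30,0,2,0,0,0],
    [30,0,2,0,0,0],
    [30,0,2,0,0,0],
    [30,0,2,0,0,0],
  ],
  hand=1,
)

```text
t: 8.73
ee_pos: [577.0, 104.1, 190.2]
orientation: [3.139, 0.124, 0.006]
ft_force: [0.1, -0.3, 0.5]
width: 0.2
```

move_arm(
  deltas=[
    [30,0,2,0,0,0],
    [25,0,2,0,0,0],
    [10,0,2,0,0,0],
    [0,0,0,0,0,0],
  ],
)

```text
t: 9.07
ee_pos: [650.0, 108.2, 183.1]
orientation: [3.138, 0.123, 0.01]
ft_force: [-0.1, 0.1, -0.2]
width: 0.6
```

Run:
```python
from h import *
p,R,o=pose();print(p,o['t'],o['ft_force'])
plan([667,110,74],down(.066),5,0)
```

```text
[649.9872903  108.22801833 183.10430709] 9.0667 [-0.06077051  0.05771876 -0.24717833]
n 5 dist 110.4 rot [ 0.001 -0.006  0.013]
[3.0, -0.0, 22.0, 0.0, -0.001, 0.003]
[3.0, -0.0, 22.0, 0.0, -0.001, 0.003]
[3.0, -0.0, 22.0, 0.0, -0.001, 0.003]
[3.0, -0.0, 22.0, 0.0, -0.001, 0.003]
[3.0, -0.0, 22.0, 0.0, -0.001, 0.003]
```

move_arm(
  deltas=[
    [15,0,5,0,0,0.005],
    [4,0,20,0,-0.003,0.004],
    [0,0,26,0,-0.002,0.004],
    [0,0,26,0,0,0],
    [0,0,15,0,0,0],
  ],
)

```text
t: 9.48
ee_pos: [671.3, 108.3, 93.3]
orientation: [3.139, 0.1, 0.014]
ft_force: [-1.0, 0.4, -0.5]
width: 0.9
```

Run:
```python
from h import *
d=grab('scene'); im=cv2.cvtColor(d['frame'],cv2.COLOR_RGB2BGR)[150:290,300:450]; cv2.imwrite('pics/s9.png',cv2.resize(im,None,fx=4,fy=4,interpolation=cv2.INTER_CUBIC))
p,R,o=pose();print(p,R.as_rotvec(),o['t'],o['ft_force'])
plan([667,110,77],down(.066),1,0)
```

```text
[669.48344395 107.95662239  90.72300467] [3.13849557 0.10043347 0.00758343] 9.5333 [-1.29339354 -0.39423254 -2.12802281]
n 1 dist 14.1 rot [ 0.002 -0.005 -0.002]
[-2.0, -2.0, 14.0, 0.002, -0.005, -0.002]
```

View pics/s9.png

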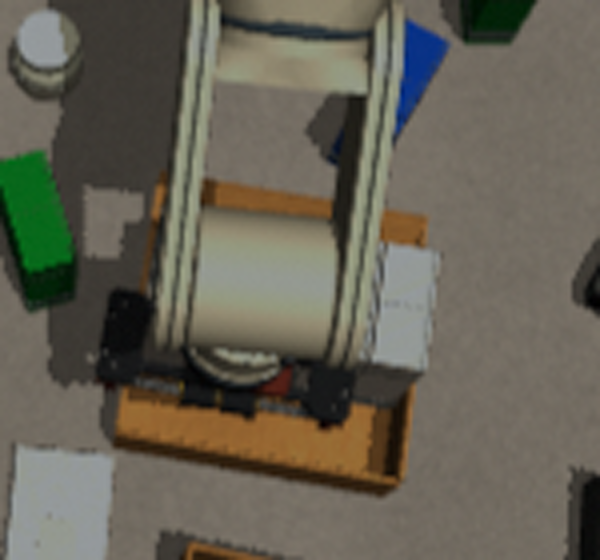

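move_arm(
  deltas=[
    [-3,-2,7,0,-0.004,0],
    [-3,0,4,0,0,0],
    [-5,0,0,0,0,0],
    [-4,0,0,0,0,0],
  ],
)

```text
t: 9.87
ee_pos: [651.9, 108.5, 79.8]
orientation: [3.138, 0.1, -0.001]
ft_force: [-0.2, -0.1, 0.5]
width: 0.1
```

move_arm(
  deltas=[
    [-4,0,0.5,0,0,0],
    [-5,0,0,0,0,0],
    [-6,0,0,0,0,0],
    [-6,0,0,0,0,0],
  ],
)

```text
t: 10.2
ee_pos: [632.6, 107.6, 83.9]
orientation: [3.139, 0.101, 0.014]
ft_force: [2.4, -0.7, 2.7]
width: 0.7
```

move_arm(
  deltas=[
    [-8,0,2,0,-0.004,0],
    [-8,0,2,0,-0.003,0],
    [-8,0,1,0,0,0],
  ],
)

```text
t: 10.45
ee_pos: [609.2, 106.2, 81.0]
orientation: [3.139, 0.101, 0.012]
ft_force: [2.5, 0.1, 2.7]
width: 0.4
```

Run:
```python
from h import *
d=grab('wrist'); save(d,'w10.png');d=grab('top'); im=cv2.cvtColor(d['frame'],cv2.COLOR_RGB2BGR)[120:240,200:340]; cv2.imwrite('pics/t10.png',cv2.resize(im,None,fx=5,fy=4.5,interpolation=cv2.INTER_CUBIC))
p,R,o=pose();print(p,R.as_matrix().round(3),o['t'],o['ft_force'])
```

```text
[606.9942189  105.99683981  80.17947032] [[ 0.998  0.064  0.004]
 [ 0.064 -0.998 -0.001]
 [ 0.004  0.001 -1.   ]] 10.55 [ 1.13215114  0.38690001 -0.6591856 ]
```

View pics/t10.png

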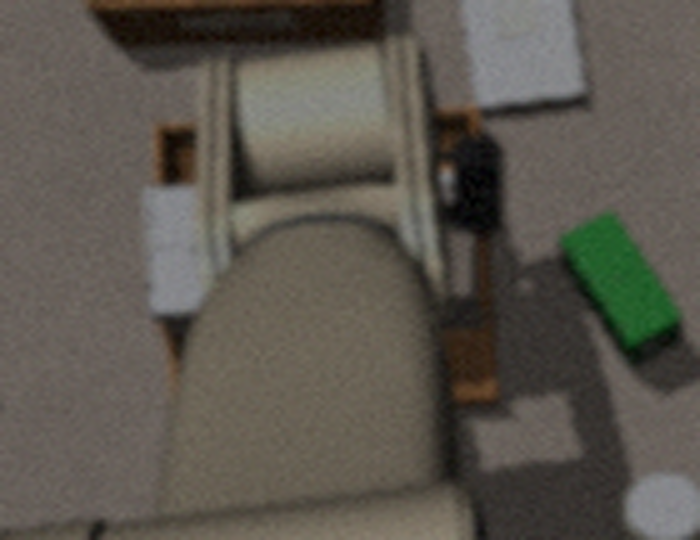

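View pics/w10.png

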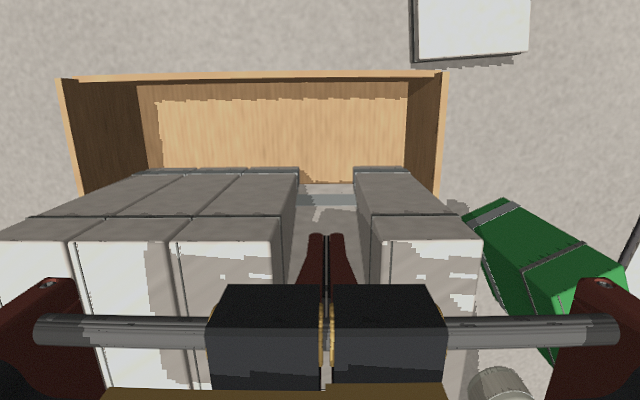

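The talls stand, and the short carton is tilting in its slot, with its back edge at (325,195). I keep pushing.

move_arm(
  deltas=[
    [-7,0,1,0,-0.002,0],
    [-7,0,1,0,-0.002,0],
    [-6,0,0.5,0,0,0],
  ],
)

```text
t: 10.8
ee_pos: [587.4, 104.8, 78.0]
orientation: [3.139, 0.101, 0.004]
ft_force: [2.4, 0.0, 6.9]
width: 0.3
```

move_arm(
  deltas=[
    [-5,0,1,0,-0.002,0],
    [-4,0,1,0,0,0],
    [0,0,0,0,0,0],
  ],
)

```text
t: 11.05
ee_pos: [580.7, 104.7, 79.0]
orientation: [-3.14, -0.101, -0.014]
ft_force: [0.5, 0.6, 0.7]
width: 0.5
```

Run:
```python
from h import *
d=grab('wrist'); save(d,'w11.png')
p,R,o=pose();print(p,o['t'],o['ft_force'])
W=cloud(d);Q=W[abs(W[...,1]-(105+.066*(W[...,0]-587)))<12]; 
Q=Q[(Q[:,2]>3)&(Q[:,2]<200)&(Q[:,0]>480)]
for x in range(560,705,6):
    s=Q[abs(Q[:,0]-x)<3]
    if len(s)>3: print(x,len(s),np.percentile(s[:,2],[5,50,95]).round(),end=';')
```

```text
[580.44015443 104.63679613  78.8057802 ] 11.1 [-0.00502113  0.07194641  1.49772413]
560 18 [131. 132. 134.];572 13 [147. 148. 149.];578 87 [105. 146. 197.];584 239 [ 96. 100. 174.];590 1453 [ 90. 138. 173.];596 2076 [ 83. 139. 165.];602 652 [ 4. 77. 82.];608 625 [ 4. 69. 74.];614 349 [ 4.  5. 67.];620 208 [4. 5. 6.];626 206 [4. 5. 6.];632 211 [4. 5. 6.];638 214 [3. 5. 6.];644 217 [3. 5. 6.];650 218 [4. 5. 6.];656 224 [4. 5. 6.];662 231 [4. 5. 6.];668 237 [4. 5. 6.];674 244 [3. 5. 6.];680 248 [4. 5. 6.];686 247 [4. 5. 6.];692 248 [3. 5. 6.];698 252 [4. 5. 6.];704 1038 [ 5. 52. 71.];
```

View pics/w11.png

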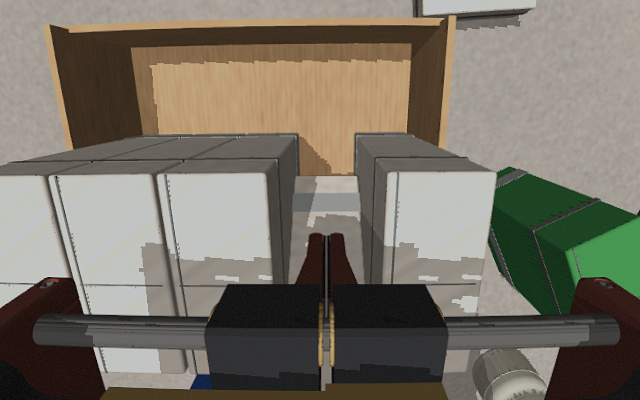

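The measured back face passes through (608,70) and (590,90), a lean of about 45°, with the carton resting on the slope at near zero force. Lifting out.

move_arm(
  deltas=[
    [5,0,-12,0,0,0],
    [3,0,-25,0,0,0],
    [0,0,-30,0,0,0],
    [0,0,-35,0,0,0],
    [0,0,-35,0,0,0],
  ],
)

```text
t: 11.52
ee_pos: [575.3, 103.5, 207.6]
orientation: [3.136, 0.101, -0.036]
ft_force: [1.2, 0.3, 0.0]
width: 0.3
```

move_arm(
  deltas=[
    [-32,0,-10,0,0,0],
    [-37,0,0,0,0,0],
    [-37,0,0,0,0,0],
    [-37,0,0,0,0,0],
    [-20,0,0,0,0,0],
  ],
  hand=-1,
)

```text
t: 11.93
ee_pos: [409.9, 92.8, 224.5]
orientation: [3.137, 0.099, -0.028]
ft_force: [1.2, -0.7, 0.4]
width: 30.3
```

Run:
```python
from h import *
d=grab('wrist'); save(d,'w12.png')
p,R,o=pose();print(p,o['t'],o['ft_force'],o['width'])
```

```text
[406.89501485  92.45225004 224.09716443] 11.9833 [-3.59655536 -0.36678156 -0.62709336] 34.31025597319845
```

View pics/w12.png

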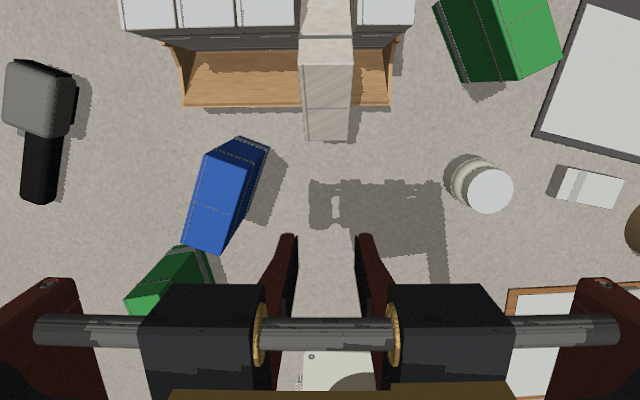

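The carton leans forward out of the row: top face at (327,110), back face at (326,50). Measuring its pose.

Run:
```python
from h import *
d=pickle.load(open('wrist.pkl','rb'));W=cloud(d)
m=np.zeros(W.shape[:2],bool); m[5:150,285:365]=1
m&=(W[...,2]>70)&(W[...,2]<175)&(abs(W[...,1]-101)<26)&(W[...,0]<590)
yw=.066; ex=np.array([np.cos(yw),np.sin(yw)]);ey=np.array([-ex[1],ex[0]])
A=W[m]; a=A[:,:2]@ex;b=A[:,:2]@ey;z=A[:,2]
for v in range(5,150,8):
    s=W[v,290:362]; s=s[(s[:,2]>60)&(s[:,2]<175)&(abs(s[:,1]-101)<26)]
    if len(s): 
        bb=s[:,:2]@ey; print(v,len(s),'y',bb.min().round(1),bb.max().round(1),'xz',np.median(s,0).round(1))
```

```text
5 71 y 40.0 90.0 xz [563.8 102.3 114. ]
13 71 y 40.0 90.3 xz [556.  101.8 121.9]
21 71 y 39.7 90.3 xz [548.8 101.4 128.7]
29 68 y 39.8 90.9 xz [541.9 101.4 136.3]
37 58 y 40.0 90.7 xz [535.1 101.  143.3]
45 54 y 45.2 85.8 xz [528.6 100.6 149. ]
53 55 y 45.6 86.3 xz [522.3 100.6 155.3]
61 56 y 45.2 85.8 xz [516.2  99.8 162.1]
69 56 y 44.8 86.1 xz [510.7  99.5 159.7]
77 54 y 45.3 86.0 xz [505.2  99.1 154.2]
85 52 y 45.4 85.7 xz [499.4  98.7 148.5]
93 50 y 45.7 85.5 xz [493.3  98.3 142.7]
101 50 y 45.1 93.5 xz [486.8  97.9 136.2]
109 48 y 45.3 85.9 xz [479.9  97.5 129.4]
117 47 y 45.5 86.6 xz [472.6  97.5 121.9]
125 45 y 44.7 86.4 xz [464.5  97.  113.1]
133 43 y 45.1 86.2 xz [456.2  95.5 104.5]
```

Run:
```python
from h import *
plan([466,97,146],down(.066,np.pi/4),9,0)
```

```text
n 9 dist 98.0 rot [ 0.003  0.806 -0.002]
[7.0, -0.0, 9.0, 0.0, 0.09, -0.0]
[6.0, -0.0, 9.0, 0.0, 0.09, -0.0]
[5.0, -0.0, 10.0, 0.0, 0.09, -0.0]
[4.0, -0.0, 10.0, 0.0, 0.09, -0.0]
[3.0, -0.0, 10.0, 0.0, 0.09, -0.0]
[2.0, -0.0, 11.0, 0.0, 0.09, -0.0]
[1.0, -0.0, 11.0, 0.0, 0.09, -0.0]
[0.0, -0.0, 11.0, 0.0, 0.09, -0.0]
[-1.0, -0.0, 11.0, 0.0, 0.09, -0.0]
```

move_arm(
  deltas=[
    [7,0,6,0,0.09,0],
    [6,0,6,0,0.09,0],
    [5,0,6,0,0.09,0],
    [4,0,6,0,0.09,0],
    [3,0,6,0,0.09,0],
  ],
  hand=-1,
)

```text
t: 12.4
ee_pos: [434.5, 94.3, 196.9]
orientation: [-3.05, -0.098, -0.687]
ft_force: [1.4, -0.9, -0.8]
width: 67.5
```

Run:
```python
from h import *
p,R,o=pose();print(p,o['qpos'].round(2),o['width'],o['t'])
plan([466,97,146],down(.066,np.pi/4),5,0)
```

```text
[434.52756706  94.33939584 196.85463894] [ 0.25 -0.05  2.3  -0.18  0.46  1.9 ] 67.4912938904521 12.4
n 5 dist 59.9 rot [ 0.002  0.343 -0.001]
[1.0, -0.0, 12.0, 0.0, 0.069, -0.0]
[1.0, -0.0, 12.0, 0.0, 0.069, -0.0]
[-0.0, -0.0, 12.0, 0.0, 0.069, -0.0]
[-1.0, -0.0, 12.0, 0.0, 0.069, -0.0]
[-2.0, -0.0, 12.0, 0.0, 0.069, -0.0]
```

The arm can't reach a 45° tool tilt here because joint 5 would pass its lower limit. So I'll grip at about 15° tilt and place the carton with the tool leaning 30° sideways, clear of the light bar.

Run:
```python
from h import *
plan([491,98,173],down(.066,.26),3,1)
```

```text
n 3 dist 61.4 rot [ 0.001 -0.183 -0.002]
[13.6, -0.0, 15.3, 0.0, -0.061, -0.001]
[14.5, -0.0, 14.4, 0.0, -0.061, -0.001]
[15.4, 0.0, 13.5, 0.0, -0.061, -0.001]
```

move_arm(
  deltas=[
    [13,0,12,0,-0.061,0],
    [13,0,12,0,-0.061,0],
    [13,0,10,0,-0.05,0],
    [0,0,0,0,0,0],
  ],
  hand=-1,
)

```text
t: 12.73
ee_pos: [461.2, 93.4, 164.3]
orientation: [-3.114, -0.104, -0.374]
ft_force: [0.0, -0.4, 0.5]
width: 87.7
```

Run:
```python
from h import *
p,R,o=pose();print(p,o['qpos'].round(2),o['width'],o['t'],o['ft_force'])
plan([522,100.3,55],down(.066,.26),5,1)
d=grab('wrist'); save(d,'w13.png')
```

```text
[461.19350467  93.43176404 164.25818761] [ 0.2   0.12  2.15 -0.06  0.64  1.75] 87.72077671091606 12.7333 [ 0.02719105 -0.37564089  0.54024426]
n 5 dist 125.2 rot [0.004 0.021 0.002]
[6.7, -0.7, 24.1, 0.001, 0.004, 0.0]
[6.6, -0.6, 24.1, 0.001, 0.004, 0.0]
[6.5, -0.6, 24.2, 0.001, 0.004, 0.0]
[6.4, -0.6, 24.2, 0.001, 0.004, 0.0]
[6.3, -0.6, 24.2, 0.001, 0.004, 0.0]
```

View pics/w13.png

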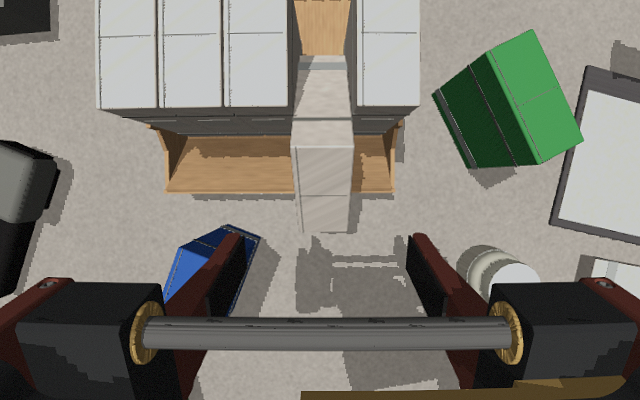

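The fingers straddle the carton symmetrically (left finger 225, right 425, carton centre 323). I shift forward, then go in along the tool axis.

move_arm(
  deltas=[
    [18,-0.7,4,0.001,0.004,0],
    [13,-0.7,20,0.001,0.004,0],
    [2,-0.6,24,0.001,0.004,0],
    [0,-0.6,24,0.001,0.004,0],
    [0,0,15,0,0.004,0],
  ],
)

```text
t: 13.2
ee_pos: [510.0, 98.6, 85.4]
orientation: [-3.106, -0.104, -0.406]
ft_force: [-0.8, 0.4, -0.6]
width: 87.8
```

Run:
```python
from h import *
d=grab('wrist'); save(d,'w14.png')
p,R,o=pose();print(p,o['qpos'].round(2),o['width'],o['t'],o['ft_force'])
plan([522,100.3,55],down(.066,.26),1,1)
```

```text
[508.5162395   98.21429975  83.26251664] [ 0.19  0.34  2.12 -0.08  0.43  1.76] 87.84972958072736 13.25 [-0.97962716 -0.28625772 -1.91036987]
n 1 dist 31.4 rot [0.001 0.004 0.001]
[6.0, -1.2, 30.8, 0.001, 0.004, 0.001]
```

View pics/w14.png

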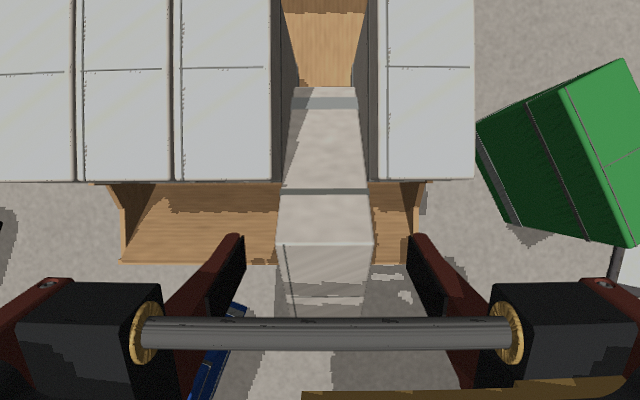

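move_arm(
  deltas=[
    [4,-0.8,14,0.001,0.004,0],
    [2,0,11,0,0,0],
    [0,0,2,0,0,0],
  ],
)

```text
t: 13.5
ee_pos: [517.6, 99.4, 56.9]
orientation: [-3.107, -0.105, -0.4]
ft_force: [-0.1, -0.8, -0.1]
width: 88.1
```

Run:
```python
from h import *
d=grab('wrist'); save(d,'w15.png')
p,R,o=pose();print(p,o['qpos'].round(2),o['width'],o['t'],o['ft_force'])
plan([522,100.3,55],down(.066,.26),1,1)
W=cloud(d); Q=R.inv().apply((W-p).reshape(-1,3)).reshape(W.shape)
m=(abs(Q[...,1])<18)&(Q[...,2]<0)&(Q[...,2]>-135)
for v in range(150,320,8):
    s=Q[v][m[v]]
    if len(s)>5: print(v,len(s),np.median(s,0).round(1),s[:,1].min().round(1),s[:,1].max().round(1))
```

```text
[517.24387295  99.36762699  57.03451334] [ 0.19  0.4   2.12 -0.09  0.37  1.77] 88.15106966585068 13.55 [ 0.43211422  0.04667936 -0.9134713 ]
n 1 dist 5.3 rot [0.001 0.004 0.002]
[4.1, -0.6, 3.2, 0.001, 0.004, 0.002]
150 77 [ 59.   -0.2 -45. ] -17.9 17.5
158 79 [ 56.1  -0.2 -49.8] -17.8 17.5
166 80 [ 53.4   0.1 -54.4] -17.9 17.6
174 83 [ 50.8  -0.2 -58.8] -18.0 17.5
182 84 [ 48.3   0.  -63.2] -17.6 17.6
190 86 [ 45.9   0.  -67.1] -17.6 17.6
198 89 [ 43.6  -0.2 -70.9] -18.0 18.0
206 90 [ 41.5   0.  -74.7] -17.6 17.6
214 94 [ 39.5   0.  -78.4] -18.0 17.9
222 92 [ 37.4   0.4 -81.5] -17.7 17.6
230 96 [ 35.5   0.  -84.8] -17.7 17.8
238 98 [ 33.6   0.  -87.8] -17.8 17.8
246 100 [ 31.9  -0.  -91. ] -17.8 17.7
254 102 [ 30.1  -0.  -93.9] -17.7 17.7
262 103 [ 28.5  -0.2 -96.6] -17.8 17.8
270 105 [ 27.   -0.2 -99.5] -17.8 17.7
278 106 [  25.3   -0.  -101.8] -17.7 17.9
286 107 [  23.    -0.2 -103. ] -17.7 17.8
294 104 [  18.1   -0.  -100.2] -17.7 17.7
302 100 [ 12.6  -0.  -97.1] -17.6 17.9
310 96 [  6.6   0.  -93.5] -17.6 17.9
318 145 [  30.9    0.  -130. ] -17.9 17.9
```

View pics/w15.png

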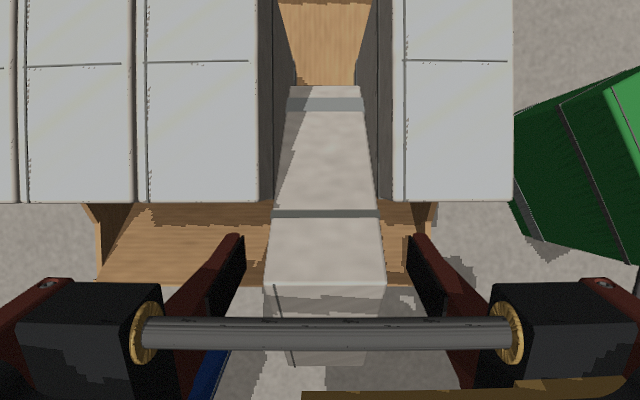

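Carton centred between the fingers, with its top-back edge 13 mm clear of the palm. Closing.

move_arm(
  deltas=[
    [0,0,0,0,0,0],
    [0,0,0,0,0,0],
    [0,0,0,0,0,0],
    [0,0,0,0,0,0],
    [0,0,0,0,0,0],
  ],
  hand=1,
)

```text
t: 13.97
ee_pos: [517.1, 99.5, 60.0]
orientation: [-3.106, -0.105, -0.404]
ft_force: [0.6, 0.2, -0.3]
width: 57.8
```

move_arm(
  deltas=[
    [0,0,0,0,0,0],
    [0,0,0,0,0,0],
    [0,0,0,0,0,0],
  ],
)

```text
t: 14.22
ee_pos: [517.6, 99.5, 61.1]
orientation: [-3.106, -0.105, -0.406]
ft_force: [0.6, -0.1, -0.8]
width: 41.7
```

move_arm(
  deltas=[
    [0,0,-2,0,0,0],
    [-4,0,-8,0,0,0],
    [-7,0,-14,0,0,0],
    [-8,0,-16,0,0,0],
  ],
)

```text
t: 14.55
ee_pos: [486.6, 97.1, 93.6]
orientation: [-3.108, -0.104, -0.397]
ft_force: [-0.1, -0.4, -1.7]
width: 41.8
```

Run:
```python
from h import *
d=grab('wrist'); save(d,'w16.png')
p,R,o=pose();print(p,o['qpos'].round(2),o['width'],o['t'],o['ft_force'])
```

```text
[484.93128569  96.96288447  95.2679786 ] [ 0.2   0.28  2.16 -0.08  0.44  1.77] 41.85756539019111 14.6 [-2.16859347 -0.89122902 -2.18750085]
```

View pics/w16.png

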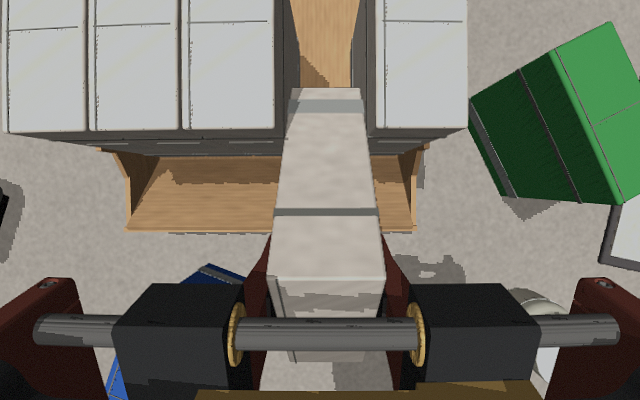

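move_arm(
  deltas=[
    [-10,0,-20,0,0,0],
    [-10,0,-20,0,0,0],
    [-10,0,-20,0,0,0],
    [0,0,-28,0,0,0],
    [0,0,-30,0,0,0],
  ],
)

```text
t: 15.02
ee_pos: [418.6, 91.9, 200.3]
orientation: [-3.112, -0.104, -0.378]
ft_force: [1.2, -0.3, -1.4]
width: 42.4
```

Run:
```python
from h import *
d=grab('wrist'); save(d,'w17.png')
p,R,o=pose();print(p,o['qpos'].round(2),o['width'],o['t'],o['ft_force'])
W=cloud(pickle.load(open('top.pkl','rb')))
W=cloud(pickle.load(open('scene.pkl','rb')))
# heights of objects near route (old scene pic) 
for u,v in [(309,206),(311,162),(267,155),(397,173),(427,140)]: print(u,v,W[v-3:v+4,u-3:u+4].reshape(-1,3)[np.nanargmax(W[v-3:v+4,u-3:u+4,2])].round(0))
```

```text
[420.30239024  92.4660875  205.38860985] [ 0.22 -0.02  2.18 -0.06  0.74  1.76] 41.79383697501809 15.0667 [ 1.29273464 -0.033661    2.60700769]
309 206 [571. -49. 136.]
311 162 [424. -97.  82.]
267 155 [ 400. -253.   31.]
397 173 [574. 145. 554.]
427 140 [274. 261. 135.]
```

View pics/w17.png

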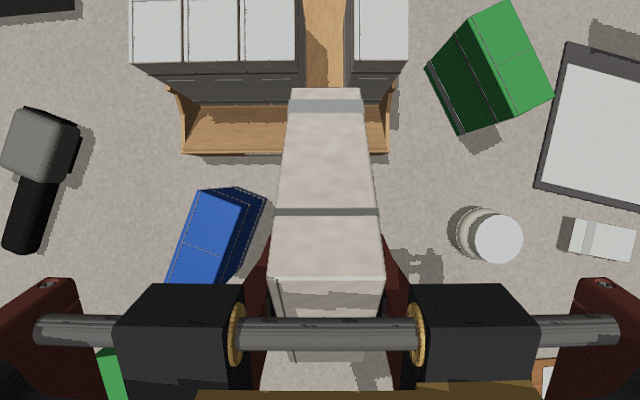

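```bash
cat > inh.py <<'E'
from h import *
def inhand(d,p,R):
    W=cloud(d); Q=R.inv().apply((W-p).reshape(-1,3)).reshape(W.shape)
    m=(abs(Q[...,1])<17)&(Q[...,2]<20)&(Q[...,2]>-104)&(Q[...,0]>0)&(Q[...,0]<110); m[:90]=0; m[270:]=0
    B=Q[m]; c=B.mean(0); n=np.linalg.svd(B-c,full_matrices=False)[2][2]
    for _ in range(3):
        r=(B-c)@n; B=B[abs(r)<3]; c=B.mean(0); n=np.linalg.svd(B-c,full_matrices=False)[2][2]
    if n[0]<0:n=-n
    print('n tool',n.round(3),len(B),'back normal world',R.apply(n).round(3), 'carton lean in tool',np.arctan2(-n[2],n[0]).round(4))
    return n,c
if __name__=='__main__':
    d=pickle.load(open('wrist.pkl','rb')); p,R,o=pose(); print(R.as_matrix()[:,2]); inhand(d,p,R)
    print('to transit'); plan([430,-60,225],down(.066+.5,0.0),None,1)
E
python3 inh.py
```

```text
[ 0.2457983   0.01428084 -0.96921579]
n tool [ 0.868 -0.002 -0.496] 13854 back normal world [0.718 0.052 0.694] carton lean in tool 0.5189
to transit
n 6 dist 154.0 rot [ 0.064 -0.243 -0.496]
[0.7, 25.5, -3.1, 0.011, -0.041, -0.083]
[-1.5, 25.4, -3.4, 0.011, -0.041, -0.083]
[-3.8, 25.1, -3.6, 0.011, -0.041, -0.083]
[-6.0, 24.7, -3.6, 0.011, -0.041, -0.083]
[-8.1, 24.1, -3.6, 0.011, -0.041, -0.083]
[-10.2, 23.3, -3.5, 0.011, -0.041, -0.083]
```

move_arm(
  deltas=[
    [0.5,25,-4,0.011,-0.041,-0.083],
    [-1.5,25,-4,0.011,-0.041,-0.083],
    [-4,25,-4,0.011,-0.041,-0.083],
    [-6,25,-3.5,0.011,-0.041,-0.083],
    [-8,24,-3.5,0.011,-0.041,-0.083],
  ],
)

```text
t: 15.48
ee_pos: [425.7, -31.5, 225.9]
orientation: [-3.039, -0.777, -0.071]
ft_force: [1.1, -0.3, -1.8]
width: 41.7
```

Run:
```python
from h import *
p,R,o=pose();print(p,o['qpos'].round(2),o['width'],o['t'],o['ft_force'])
plan([515,-270,190],down(1.42,-.519),10,1)
```

```text
[425.67756914 -31.47807796 225.857574  ] [-0.12  0.05  2.03  0.02  1.02  0.94] 41.66346103139322 15.4833 [ 1.07295081 -0.34894386 -1.75825823]
n 10 dist 257.2 rot [-0.212 -0.52  -0.906]
[-3.8, 25.2, 3.6, -0.021, -0.052, -0.091]
[-5.8, 24.7, 4.4, -0.021, -0.052, -0.091]
[-7.8, 23.9, 5.2, -0.021, -0.052, -0.091]
[-9.6, 23.0, 6.2, -0.021, -0.052, -0.091]
[-11.3, 21.9, 7.2, -0.021, -0.052, -0.091]
[-12.8, 20.7, 8.3, -0.021, -0.052, -0.091]
[-14.2, 19.3, 9.4, -0.021, -0.052, -0.091]
[-15.3, 17.7, 10.6, -0.021, -0.052, -0.091]
[-16.3, 16.0, 11.8, -0.021, -0.052, -0.091]
[-17.0, 14.3, 13.0, -0.021, -0.052, -0.091]
```

move_arm(
  deltas=[
    [-4,25,3.5,-0.021,-0.052,-0.091],
    [-6,24.5,4.5,-0.021,-0.052,-0.091],
    [-8,24,5,-0.021,-0.052,-0.091],
    [-9.5,23,6,-0.021,-0.052,-0.091],
    [-11,22,7,-0.021,-0.052,-0.091],
  ],
)

```text
t: 15.9
ee_pos: [473.4, -159.7, 208.5]
orientation: [2.61, 1.377, -0.276]
ft_force: [-1.1, 0.7, -2.8]
width: 42.1
```

Run:
```python
from h import *
p,R,o=pose();print(p,o['qpos'].round(2),o['width'],o['t'],o['ft_force'])
plan([518,-280,180],down(1.42,-.519),5,1)
```

```text
[ 473.40909493 -159.65961455  208.49906899] [-0.17  0.24  1.88 -0.29  1.09  0.57] 42.050065005509616 15.9 [-1.12527601  0.6774974  -2.83570477]
n 5 dist 131.5 rot [-0.101 -0.251 -0.435]
[-12.8, 20.4, 10.6, -0.02, -0.05, -0.087]
[-14.0, 19.0, 11.7, -0.02, -0.05, -0.087]
[-14.9, 17.5, 12.8, -0.02, -0.05, -0.087]
[-15.7, 15.9, 13.9, -0.02, -0.05, -0.087]
[-16.3, 14.2, 15.0, -0.02, -0.05, -0.087]
```

move_arm(
  deltas=[
    [-13,20.5,9,-0.02,-0.05,-0.087],
    [-14,19,10,-0.02,-0.05,-0.087],
    [-15,17.5,11,-0.02,-0.05,-0.087],
    [-14,14,11,-0.02,-0.05,-0.087],
    [-8,7,7,-0.01,-0.03,-0.04],
  ],
)

```text
t: 16.32
ee_pos: [518.2, -268.9, 185.8]
orientation: [2.114, 1.774, -0.543]
ft_force: [-0.1, 1.0, -1.9]
width: 41.6
```

```bash
cat > pl.py <<'E'
from inh import *
import sys
d=grab('wrist'); save(d,sys.argv[1]); p,R,o=pose();print(p,o['qpos'].round(2),o['width'],o['t'],o['ft_force'])
n,c=inhand(d,p,R)
# carton up axis in tool: perpendicular to n in tool xz plane
u=np.cross(n,[0,1,0]); u/=np.linalg.norm(u)
if u[2]>0:u=-u
print('carton up world',R.apply(u).round(3),'base z below G est')
G=p+R.apply([0,0,-56]); cen=G+R.apply(-u*35.0)
# back face position gives centre: along -n 47.5
off=(c-np.array([0,0,-56]))@n
ctr=G+R.apply(n*(off-47.5))+R.apply(-u*35)
print('G',G.round(1),'backface off',off.round(1),'centre est',ctr.round(1),'base z',(ctr-65*R.apply(u))[2].round(1))
E
python3 pl.py w18.png; python3 -c "
from h import *
plan([526,-291,75],down(1.42,-.519),None,1)"
```

```text
[ 517.96728349 -269.31082717  184.88642418] [-0.21  0.38  1.82 -0.61  1.01  0.32] 41.97011109223717 16.3667 [-0.02195167 -0.12974765 -2.98126026]
n tool [ 0.864 -0.001 -0.503] 13872 back normal world [0.171 0.985 0.019] carton lean in tool 0.5273
carton up world [-0.008 -0.018  1.   ] base z below G est
G [ 522.4 -242.4  233.8] backface off 41.7 centre est [ 521.7 -247.5  198.7] base z 133.7
n 3 dist 112.3 rot [-0.007 -0.01  -0.021]
[12.0, 3.7, 35.3, -0.002, -0.003, -0.007]
[12.1, 3.7, 35.2, -0.002, -0.003, -0.007]
[12.2, 3.7, 35.2, -0.002, -0.003, -0.007]
```

View pics/w18.png

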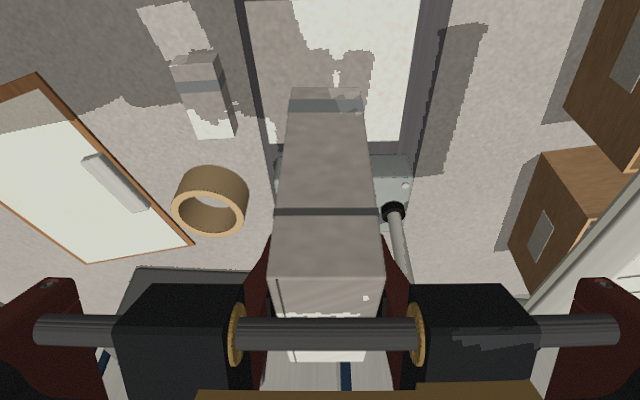

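Held carton is upright within 0.02 rad and its base is at about 134 mm, right over the plate. Lowering.

Run:
```python
from h import *
plan([523,-284,69],down(1.41,-.525),5,1)
```

```text
n 5 dist 116.9 rot [-0.002 -0.016 -0.013]
[8.9, 1.4, 21.6, -0.0, -0.003, -0.003]
[9.0, 1.4, 21.5, -0.0, -0.003, -0.003]
[9.0, 1.4, 21.5, -0.0, -0.003, -0.003]
[9.1, 1.4, 21.5, -0.0, -0.003, -0.003]
[9.2, 1.4, 21.5, -0.0, -0.003, -0.003]
```

move_arm(
  deltas=[
    [9,1.4,21,0,-0.003,-0.003],
    [9,1.4,21,0,-0.003,-0.003],
    [9,1.4,20,0,-0.003,-0.003],
    [7,1,15,0,-0.003,-0.003],
    [2,0,5,0,-0.003,0],
  ],
)

```text
t: 16.78
ee_pos: [523.5, -277.5, 91.6]
orientation: [2.102, 1.775, -0.552]
ft_force: [-0.1, -1.0, -2.0]
width: 42.3
```

```bash
python3 pl.py w19.png; python3 -c "
from h import *
plan([523,-284,69],down(1.41,-.525),2,1)"
```

```text
[ 523.03067838 -277.45795364   91.39160746] [-0.22  0.53  1.86 -0.71  0.86  0.45] 41.998849074977905 16.8333 [ 0.2472258  -0.0402801  -3.02319433]
n tool [ 0.865 -0.001 -0.502] 13853 back normal world [0.166 0.986 0.009] carton lean in tool 0.5265
carton up world [-0.005 -0.008  1.   ] base z below G est
G [ 527.5 -250.1  140.1] backface off 41.3 centre est [ 526.6 -255.9  105. ] base z 40.0
n 2 dist 23.3 rot [ 0.    -0.007 -0.007]
[2.7, 0.5, 11.3, 0.0, -0.004, -0.004]
[2.8, 0.5, 11.3, 0.0, -0.004, -0.004]
```

View pics/w19.png

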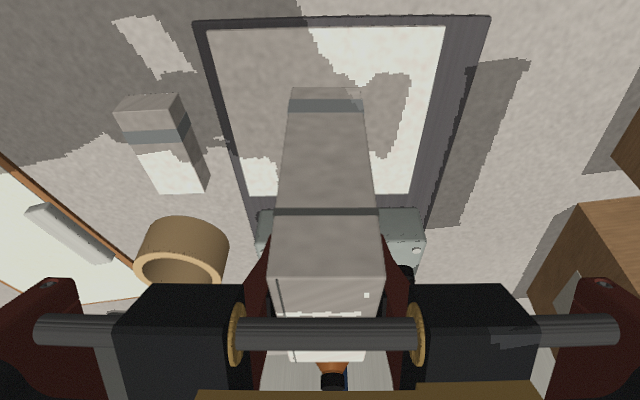

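move_arm(
  deltas=[
    [3,0.3,10,0,-0.004,0],
    [2.5,0,8,0,-0.003,0],
    [1,0,2,0,0,0],
  ],
)

```text
t: 17.08
ee_pos: [523.8, -281.7, 70.9]
orientation: [2.098, 1.769, -0.556]
ft_force: [-0.6, -0.0, -2.0]
width: 41.7
```

```bash
python3 pl.py w20.png
```

```text
[ 523.69545461 -281.67795783   70.88349961] [-0.22  0.57  1.86 -0.74  0.83  0.5 ] 42.13523095485809 17.1333 [ 0.33100817  0.81209878 -1.73445136]
n tool [ 0.865 -0.002 -0.502] 13859 back normal world [0.166 0.986 0.002] carton lean in tool 0.5261
carton up world [-0.007 -0.001  1.   ] base z below G est
G [ 528.1 -254.   119.4] backface off 41.2 centre est [ 527.3 -260.1   84.3] base z 19.4
```

move_arm(
  deltas=[
    [2,0,3.5,0,0,0],
    [1.2,0,2.2,0,0,0],
    [0.5,0,0.9,0,0,0],
  ],
)

```text
t: 17.38
ee_pos: [524.9, -282.0, 64.2]
orientation: [2.098, 1.767, -0.554]
ft_force: [-0.4, -1.4, -1.8]
width: 41.9
```

move_arm(
  deltas=[
    [0.6,0,1,0,0,0],
    [0.6,0,1,0,0,0],
  ],
)

```text
t: 17.55
ee_pos: [525.2, -282.1, 63.6]
orientation: [2.098, 1.765, -0.555]
ft_force: [-4.2, 7.1, 14.1]
width: 42.4
```

move_arm(
  deltas=[
    [-0.2,0,-0.4,0,0,0],
    [0,0,0,0,0,0],
  ],
)

```text
t: 17.72
ee_pos: [525.8, -282.1, 65.0]
orientation: [2.097, 1.764, -0.553]
ft_force: [0.8, -0.1, -1.9]
width: 41.7
```

```bash
python3 pl.py w21.png
```

```text
[ 525.83030875 -282.03866504   64.97121085] [-0.22  0.58  1.86 -0.75  0.82  0.51] 42.39417003461284 17.7667 [ 0.69271162 -0.55451613 -1.80862182]
n tool [ 0.865 -0.001 -0.502] 13873 back normal world [0.167 0.986 0.   ] carton lean in tool 0.5264
carton up world [-0.012  0.002  1.   ] base z below G est
G [ 530.  -254.2  113.4] backface off 41.3 centre est [ 529.4 -260.4   78.4] base z 13.4
```

move_arm(
  deltas=[
    [0.4,0,0.8,0,0,0],
    [0.1,0,0.3,0,0,0],
  ],
)

```text
t: 17.93
ee_pos: [526.1, -282.2, 63.8]
orientation: [2.097, 1.763, -0.552]
ft_force: [0.3, -0.5, -1.7]
width: 42.1
```

move_arm(
  deltas=[
    [0.1,0,0.3,0,0,0],
  ],
)

```text
t: 18.02
ee_pos: [526.1, -282.3, 63.7]
orientation: [2.097, 1.763, -0.552]
ft_force: [-0.8, 4.8, 5.1]
width: 41.7
```

Light contact (7 N). Releasing.

move_arm(
  deltas=[
    [0,0,0,0,0,0],
    [0,0,0,0,0,0],
    [0,0,0,0,0,0],
    [0,0,0,0,0,0],
    [0,0,0,0,0,0],
  ],
  hand=-1,
)

```text
t: 18.43
ee_pos: [526.7, -282.8, 64.1]
orientation: [2.096, 1.762, -0.552]
ft_force: [-0.4, -1.1, 1.3]
width: 71.6
```

```bash
python3 pl.py w22.png
```

```text
[ 526.71764875 -282.83787436   64.11458279] [-0.22  0.58  1.86 -0.76  0.82  0.52] 76.08941189157682 18.4833 [ 0.57229094 -0.54572155  1.16386375]
n tool [ 0.865 -0.001 -0.502] 13950 back normal world [ 0.167  0.986 -0.001] carton lean in tool 0.5258
carton up world [-0.014  0.003  1.   ] base z below G est
G [ 530.8 -255.   112.5] backface off 41.8 centre est [ 530.3 -260.7   77.5] base z 12.5
```

View pics/w22.png

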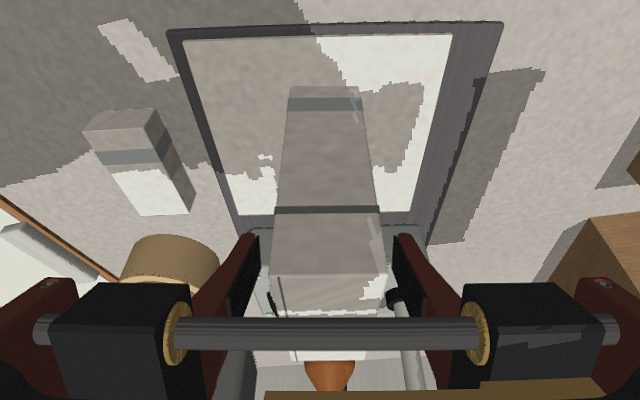

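The carton stands free between the open fingers. Retracting along the tool axis.

move_arm(
  deltas=[
    [0,0,-6,0,0,0],
    [0,0,-15,0,0,0],
    [0,0,-25,0,0,0],
    [0,0,-30,0,0,0],
    [0,0,-35,0,0,0],
  ],
)

```text
t: 18.9
ee_pos: [529.9, -225.7, 159.6]
orientation: [2.104, 1.767, -0.565]
ft_force: [1.1, -0.0, 0.3]
width: 87.9
```

move_arm(
  deltas=[
    [-10,0,-25,0,0,0],
    [-15,0,-25,0,0,0],
    [-15,10,-20,0,0,0],
    [-10,30,0,0,0,0],
    [-10,35,0,0,0,0],
  ],
)

```text
t: 19.32
ee_pos: [601.0, -245.5, 267.0]
orientation: [2.097, 1.773, -0.55]
ft_force: [-0.0, -0.5, -0.3]
width: 87.4
```

Run:
```python
from h import *
p,R,o=pose();print(p,R.as_matrix().round(2).tolist(),o['t'],o['ft_force'])
d=grab('wrist');save(d,'w23.png')
for n in ['scene','top']:
    d=grab(n); save(d,n+'23.png')
```

```text
[ 600.97696151 -245.53872019  267.04376781] [[0.15, 0.99, -0.07], [0.86, -0.16, -0.49], [-0.5, 0.01, -0.87]] 19.3167 [-0.03156723 -0.45956459 -0.26457227]
```

View pics/scene23.png

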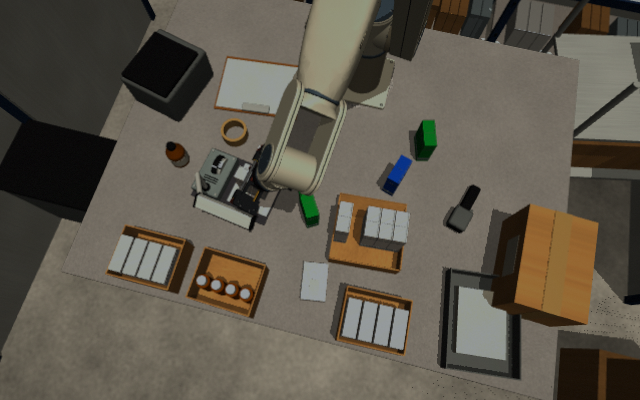

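View pics/w23.png

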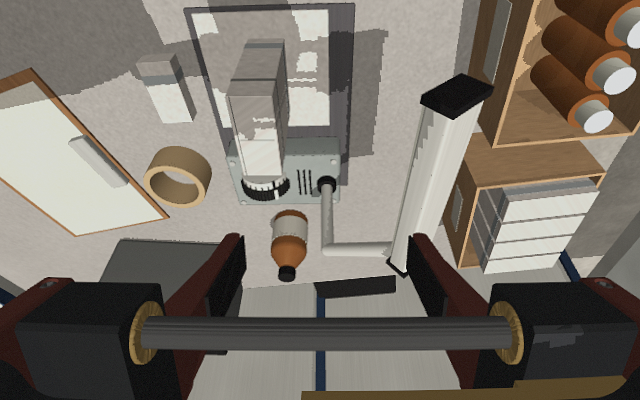

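Everything stands. I went toward the bar's side, though above it. Now backing off clear and checking the final state.

move_arm(
  deltas=[
    [-8,-30,-20,0,0,0],
    [0,-36,-5,0,0,0],
    [10,-36,0,0,0,0],
    [15,-36,0,0,0,0],
    [25,-30,0,0,0,0],
  ],
)

```text
t: 19.88
ee_pos: [437.0, -168.1, 263.2]
orientation: [2.104, 1.773, -0.555]
ft_force: [0.4, 0.7, -0.3]
width: 87.8
```

move_arm(
  deltas=[
    [25,-25,0,0,0.05,0],
    [25,-15,0,0,0.05,0],
    [20,0,0,0,0.05,0],
    [10,0,0,0,0,0],
    [0,0,0,0,0,0],
  ],
)

```text
t: 20.3
ee_pos: [389.3, -81.7, 222.4]
orientation: [2.204, 1.868, -0.414]
ft_force: [-1.0, -0.2, 0.8]
width: 88.1
```

Run:
```python
from h import *
p,R,o=pose();print(p,o['t'],o['ft_force'])
d=grab('wrist');save(d,'w24.png')
d=grab('top'); 
for n in ['top','scene']:
    d=grab(n); save(d,n+'24.png'); W=cloud(d)
    m=(W[...,2]>132)&(W[...,2]<148)&(np.hypot(W[...,0]-529,W[...,1]+262)<75)
    A=W[m]; print(n,len(A)); 
    if len(A)>10: print(cv2.minAreaRect(A[:,:2].astype(np.float32)),np.median(A,0))
    im=cv2.cvtColor(d['frame'],cv2.COLOR_RGB2BGR); im=im[120:260,330:480] if n=='top' else im[130:270,180:430]
    cv2.imwrite(f'pics/{n}24c.png',cv2.resize(im,None,fx=3.2 if n=='scene' else 5,fy=3.2 if n=='scene' else 4.2,interpolation=cv2.INTER_CUBIC))
```

```text
[389.27703783 -81.71986401 222.4137961 ] 20.3 [-1.02779959 -0.18409918  0.80789023]
top 351
((528.7279052734375, -261.8670959472656), (95.85567474365234, 43.05921173095703), 81.3153305053711) [ 528.71413951 -260.14499205  138.10941575]
scene 390
((528.908447265625, -261.1796569824219), (97.09159088134766, 44.782413482666016), 80.30145263671875) [ 530.67736184 -261.11959412  139.28688933]
```

View pics/scene24c.png

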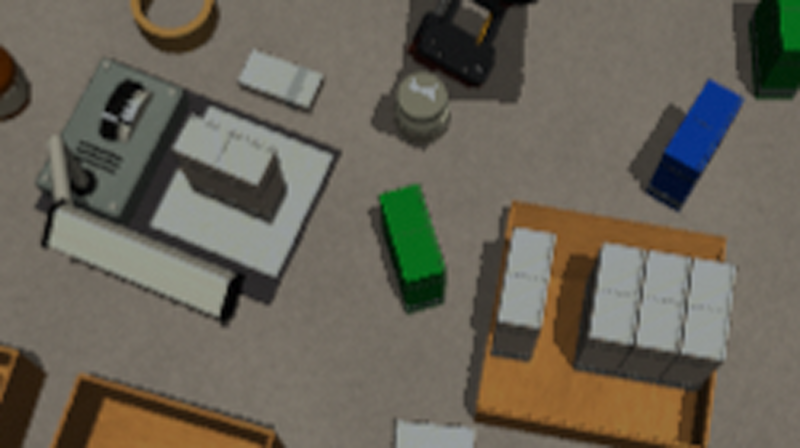

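View pics/w24.png

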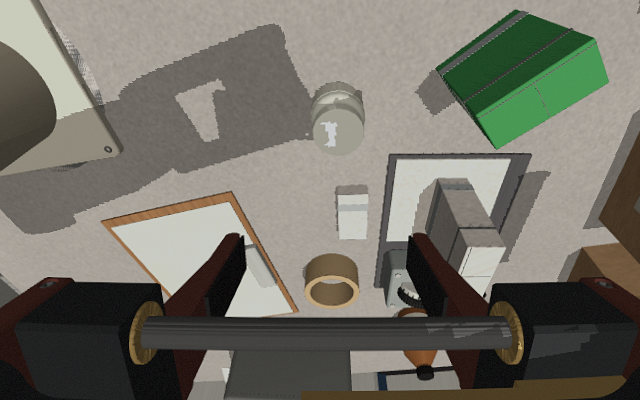

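View pics/top24.png

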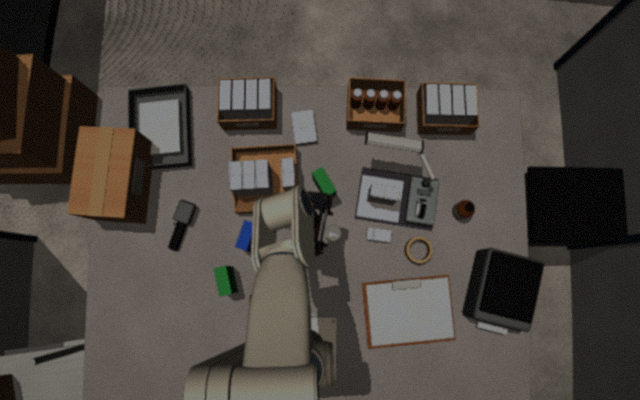

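move_arm(
  deltas=[
    [0,0,0,0,0,0],
    [0,0,0,0,0,0],
  ],
)

```text
t: 20.67
ee_pos: [391.7, -84.0, 223.8]
orientation: [2.204, 1.864, -0.412]
ft_force: [0.7, -0.6, -0.2]
width: 88.0
```

Run:
```python
from h import *
im=cv2.imread('pics/w23.png')[130:215,215:350]; a=cv2.resize(im,None,fx=5,fy=5,interpolation=cv2.INTER_CUBIC)
cv2.imwrite('pics/w23c.png',a)
```

```text
(no output)
```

View pics/w23c.png

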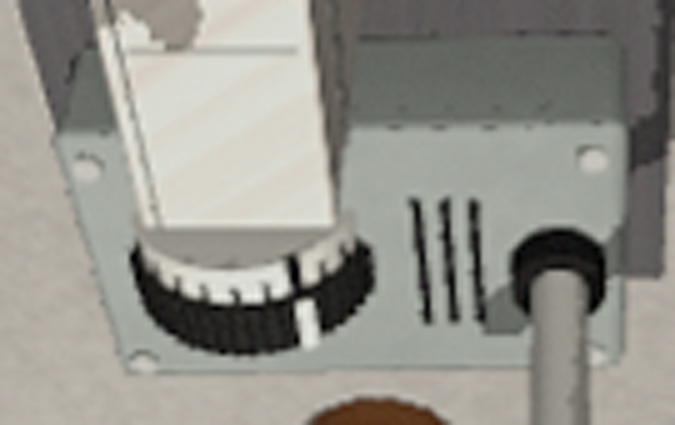

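The white line (306,322) is still at the long tick (295,270). All checks agree, so I'm handing in.

```bash
python3 -c "
from workcell import ctrl
print(ctrl.close_job())"
```

```text
the job is handed in; nothing more can be done
None
```

The short carton now stands on the reading plate and the dimmer is in notch 6. I handed the job in at about 20.7 s; no verdict was reported.

- **Dimmer:** I rolled it from notch 1 to notch 6 in three fingertip strokes. The last pictures show the white line at the long tick, about 30° past the top.
- **Tipping:** I pushed the short carton forward from behind until it leaned about 45° on the bin's sloping front. The depth readings confirmed this.
- **Placing:** I gripped it with the tool tilted about 15°, because the arm could not reach a 45° tilt there. I then stood it upright on the plate and let go.
- **Last checks:** Two cameras put the carton's middle at about (529, -261.5), within about 2 mm of the plate's middle. It leaned less than 0.02 rad just after release. In the pictures the tall cartons and bystanders stand where they were, and the arm is clear with the gripper open.

**Disagreements:**
- The real fingertips lie about 37 mm behind the reported TCP. Both cameras showed this and contact on the wheel confirmed it, so I worked with that offset throughout.
- One touch-down reading on the plate reached about 14 N, well under the 50 N limit. I eased off and released at about 7 N.

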